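# Put the stamp and the wax pot away in the blocked drawer

### The job

Something has been left standing or lying in front of the little plywood drawer unit; put it aside on the bench, the right way up, where the drawer will not meet it, and pull the drawer right out by its knob. Put the turned hand stamp into the drawer's narrow slot, lying down because the drawer is too shallow for it to stand, and the wax pot upright into the square nest next to it, then push the drawer fully shut. Never let the drawer push against the jar, the dropper bottle or the sanding block, do not tip these or the wax pot over, and leave the glue bottle, the blue spring clamp and the pine offcut beside the work where they are.

Things in the scene. Friction and masses are not known exactly. Their poses are not given: they have to be found in the camera images.
- cabinet: plywood drawer unit, fixed, 240 deep (x) x 250 wide (y) x 82 high, one drawer. Origin: centre of its underside; -x is its front. The drawer front (12 thick, top edge at 76) has its face 132 in front of the origin when shut, 257 when right out; the knob stands 28 further out. The opening's upper edge is 72 above the bench. Low clutter (25 high) lies on the rear half of the top.
- drawer (a joint): the drawer's slide, m: 0 shut, 0.125 right out (toward the cabinet's -x); light friction, stays where it is left
- knob (a point): middle of the head of the black round drawer knob (moves with the drawer): 29 mm across, axis along the cabinet's x, 48 mm above the bench, 21 mm in front of the drawer front's face; free on both sides and above, to pinch from above across the cabinet's y
- stamp_slot (a point): centre, on the drawer's floor (15 mm above the bench), of the narrow slot: 86 (cabinet x) x 42 mm (y), right behind the drawer front. Stubs 26 high and 12 long stand at its four corners; between them both long sides are open to the floor for fingers. Axes as the cabinet's. Rings 11 high lie in the bay at -y, more than 50 mm from its centre line.
- pot_nest (a point): centre, on the drawer's floor (15 mm above the bench), of the square nest, 65 x 65 mm, 62 mm to the slot's +y side, right behind the drawer front; the other walls are 26 mm high: the drawer's side (8 thick) at +y, a filler at +x, two stubs toward the slot. Axes as the cabinet's.
- stamp: turned beech hand stamp, standing on its base on the bench at the start: round base 34 mm in diameter and 30 mm high, above it a waist and a knob 28 mm in diameter, 75 mm high overall. Origin: centre of the base's underside; z along its axis to the knob.
- wax_pot: pot of wax, white with a red lid, 58 mm in diameter, 50 mm high, standing; the lid is the top 20 mm. Origin: centre of its underside, z up.
- jar: glass jar with a yellow lid, 57 mm in diameter, 85 mm high, standing; may be the thing in the way. Origin: centre of its underside, z up.
- dropper: brown dropper bottle with a black bulb: body 32 mm in diameter up to 60 mm, neck 24 mm in diameter at 62 to 77 mm, bulb 13 mm thick to 102 mm, standing; may be the thing in the way. Origin: centre of its underside, z up.
- sanding_block: brown cork sanding block lying flat, 56 (x) x 97 (y) x 28 mm high; may be the thing in the way. Origin: centre of its underside, z up.
- glue_bottle: bottle of wood glue with an orange nozzle, 40 x 64 x 187 mm high, standing at the left edge of the work: leave alone. Origin: centre of its underside.
- spring_clamp: blue spring clamp lying flat, 60 (x) x 129 (y) x 21 mm, at the left edge of the work: leave alone. Origin: centre of its underside.
- pine_block: pine offcut, 30 (x) x 62 (y) x 30 mm high, at the right edge of the work: leave alone. Origin: centre of its underside.
Not all that is in view belongs to the job. Several things look just like the wax_pot: the one meant starts nearest to the robot's base.

How it is judged:
On the way, in this order (a step that is already met when the one before it is completed fails the run):
1. nothing stands in the drawer's way any more ((x of jar in the frame of cabinet below -0.275 m or x of jar in the frame of cabinet above -0.1 m or y of jar in the frame of cabinet below -0.142 m or y of jar in the frame of cabinet above 0.142 m) and (x of dropper in the frame of cabinet below -0.275 m or x of dropper in the frame of cabinet above -0.1 m or y of dropper in the frame of cabinet below -0.142 m or y of dropper in the frame of cabinet above 0.142 m) and (x of sanding_block in the frame of cabinet below -0.275 m or x of sanding_block in the frame of cabinet above -0.1 m or y of sanding_block in the frame of cabinet below -0.142 m or y of sanding_block in the frame of cabinet above 0.142 m)), for 0.2 s.
2. the drawer is pulled right out (value of joint drawer above 0.105 m), for 0.2 s.
3. the stamp lies in the slot and the pot stands in the nest (x of stamp in the frame of stamp_slot between -0.045 and 0.045 m and y of stamp in the frame of stamp_slot between -0.01 and 0.01 m and z of stamp in the frame of stamp_slot below 0.024 m and angle between the z axis of stamp and the x axis of stamp_slot, either way round below 0.25 rad and x of wax_pot in the frame of pot_nest between -0.006 and 0.006 m and y of wax_pot in the frame of pot_nest between -0.006 and 0.006 m and z of wax_pot in the frame of pot_nest below 0.005 m and angle between wax_pot's own z axis and vertical below 0.1 rad), for 0.2 s.
At the end, for the whole second after the job is handed in: Drawer shut (5 mm). Stamp lying in the narrow slot (axis within 0.25 rad, base centre within 10 mm of its centre line, under 24 mm above its floor). Pot upright on the nest's floor, within 6 mm of its centre. Jar, dropper bottle, sanding block upright (0.1 rad) on the bench; all still (all of step 3 and value of joint drawer below 0.005 m and angle between each of jar, dropper, sanding_block's own z axis and vertical below 0.1 rad and height (world z) of jar between -0.006 and 0.008 m and linear speed of each of jar, dropper, sanding_block, stamp, wax_pot below 0.02 m/s and height (world z) of dropper between -0.006 and 0.008 m and height (world z) of sanding_block between -0.006 and 0.008 m); the robot touches nothing.
It fails at once if the drawer unit presses on the jar, the dropper bottle or the sanding block (contact force between cabinet and jar above 3 N or contact force between cabinet and dropper above 3 N or contact force between cabinet and sanding_block above 3 N).
It fails at once if the wax pot, the jar, the dropper bottle or the sanding block tips over (angle between any of jar, dropper, sanding_block, wax_pot's own z axis and vertical above 0.6 rad).
It fails at once if the glue bottle, the spring clamp or the pine offcut is moved by more than 3 cm (distance of any of glue_bottle, spring_clamp, pine_block from where it was at the start of the episode above 0.03 m).
It also fails if it takes over 72 s, if anything falls off the work surface, if the arm or the gripper's body presses on something with over 40 N, if the wrist force passes 120 N, or if a joint passes its speed limit or range.

### The arm

A 7-joint arm with a two-finger parallel gripper is mounted at the origin on a cart in front of the work surface, level with it; the furniture and walls round the work are solid. World frame = base frame: x ahead of the robot, y to its left, z up, the work surface at z = 0. Lengths are in m, angles in rad, forces in N, time in s.
With the tool pointing down it reaches from about 0.35 to 0.9 m from the base axis. Payload 8.1 kg.
Tool frame: the origin (TCP) lies on the centre line of the jaws, within the pads' length; the fingertips stand 22 mm ahead of it and the grasp point (between the pads) lies 3 mm ahead of it; x points along the fingers, y is the direction in which the jaws open and shut, and the axes are right-handed (so a half turn about x gives the same grasp; the last joint's range is limited). The gripper opens to 92 mm and grips with 3 to 60 N. Pads are 19 mm wide; open, the fingers measure 130 mm over their backs; the gripper's body (75 mm by 190 mm) begins 47 mm behind the grasp point.
Start: joints at [1.181, 0.434, 0.025, 1.573, -0.012, 1.134, -0.075], TCP at [0.177, -0.599, 0.249] pointing down, gripper open.
Joint ranges: [-2.62, 2.62], [-0.44, 2.09], [-1.27, 1.32], [0.08, 2.57], [-1.32, 4.46], [0.12, 2], [-2.74, 2.74]. Speed limits (rad/s): [2.22, 2.22, 3.01, 3.01, 3.14, 3.14, 3.14].

### API

Orientations are given as a unit quaternion [x, y, z, w].
In Python, from workcell import get_state, viewer, robot gives the robot as it stands.
- The arm moves only by the shell command python3 -m handwheel 'ROWS' [FORCE]. ROWS is JSON, a list of rows, each a list of 7 numbers: the shift along the tool's x, y, z in mm, then the turn, a rotation vector about the tool's x, y, z in rad, then the opening, from 0 (shut) to 1 (fully open). In form: [[dx, dy, dz, ax, ay, az, hand], ...]. A call has 1 to 8 rows; each row shifts and turns the commanded pose from where the row before left it, along the tool's axes as they then stand; what a row does not reach is not made up. A row lasts 1/12 s, in which the tool goes at most 41.7 mm and 7.16 degrees, less where a joint would pass 70% of its speed; a pose out of reach is approached as far as the arm can. A call is refused whole if a number of a shift passes 41.7 or a number of a turn 0.125, either way. A call with a gripper value outside its range is refused whole. The fingers move at their own pace and stop on an object; FORCE is the grip in N (left out, the last holds). Time passes only in rows, so rows that do not move let the fingers close. It gives the time, the measured TCP pose, the force and the opening at its end, in the units of the state.
- get_state(): the state, without advancing time (a new reading comes with each control period).
- viewer.grab_frame(name): name is "scene" or "top" or "wrist"; returns the picture (400x640x3 uint8, red, green, blue); there is no depth.
- viewer.camera_params(name): a dict with "mtx" (3x3 intrinsics, pixels), "k1" (the pictures are not rectified: a ray, as slopes to the right and down, at radius r is drawn at 1 + k1 r^2 times it, then the intrinsics apply), "T" (4x4, takes a point from camera to world coordinates). Camera axes: x right, y down, z forward; pixel columns grow to the right and rows downward; lengths in m; the calibration is good to about 2 mm. A picture is of the moment at which its call begins: read the wrist's pose just before it. camera_params takes no time and is no camera call; for the wrist camera it gives the pose at the moment of the call.
- robot.sign_off(): hands the job in, once; it reports no verdict.
The state is a dict: "time": time; "joint_positions": joint angles; "qd": joint speeds; "joint_torque": joint torques, N m; "eef_pos": TCP position; "tool_rot": TCP orientation; "wrist_force": force on the tool from outside, world axes, zero at the start; "torque": the same for the moment, N m; "opening": finger opening in m.
Only numpy, scipy, OpenCV 4.12 (cv2) and the standard library are available. Lean on these libraries where they do the work, as an engineer would, in place of code of your own. Each camera call takes 0.05 s, during which the arm holds its last target.

## Working session

There is one attempt and no reset: what is moved stays moved. The work goes in short steps, Python scripts to look and compute and a shell command to move; the robot and the scene stay as the last step left them, time stands still between calls to the robot, and variables do not carry over. Pictures are saved under pics/ and viewed, and the job is handed in when it is done.

```bash
ls; mkdir -p pics
python3 - <<'E'
from workcell import get_state, viewer, robot
import cv2
s=get_state()
print({k:s[k] for k in ['time','eef_pos','tool_rot','opening','joint_positions']})
for n in ['scene','top']:
    im=viewer.grab_frame(n); cv2.imwrite(f'pics/{n}0.png',cv2.cvtColor(im,cv2.COLOR_RGB2BGR)); p=viewer.camera_params(n); print(n,p)
E
```

```text
pics
{'time': 0.0, 'eef_pos': array([ 0.17663641, -0.59902139,  0.24793125]), 'tool_rot': array([-0.69973242, -0.10159182,  0.69996881, -0.10048538]), 'opening': 0.09180246601038325, 'joint_positions': array([ 1.18141317,  0.4352467 ,  0.02492811,  1.57409306, -0.01162146,
        1.13399759, -0.07508305])}
scene {'mtx': array([[457.35092681,   0.        , 316.55535279],
       [  0.        , 457.35092681, 194.87779181],
       [  0.        ,   0.        ,   1.        ]]), 'k1': -0.1037118067112176, 'T': array([[-0.55422568, -0.53856665,  0.6346494 , -0.40710813],
       [-0.832338  ,  0.35228624, -0.42791103,  0.70967465],
       [ 0.00688036, -0.7654021 , -0.64351557,  1.0825009 ],
       [ 0.        ,  0.        ,  0.        ,  1.        ]])}
top {'mtx': array([[377.69973251,   0.        , 318.3612775 ],
       [  0.        , 377.69973251, 197.13753533],
       [  0.        ,   0.        ,   1.        ]]), 'k1': -0.008467224818088814, 'T': array([[ 1.17614946e-02, -9.83459283e-01,  1.80747075e-01,
         3.68992622e-01],
       [-9.99927046e-01, -1.20650941e-02, -5.80326404e-04,
         3.36096147e-02],
       [ 2.75145786e-03, -1.80727063e-01, -9.83529439e-01,
         1.21198489e+00],
       [ 0.00000000e+00,  0.00000000e+00,  0.00000000e+00,
         1.00000000e+00]])}
```

View pics/scene0.png

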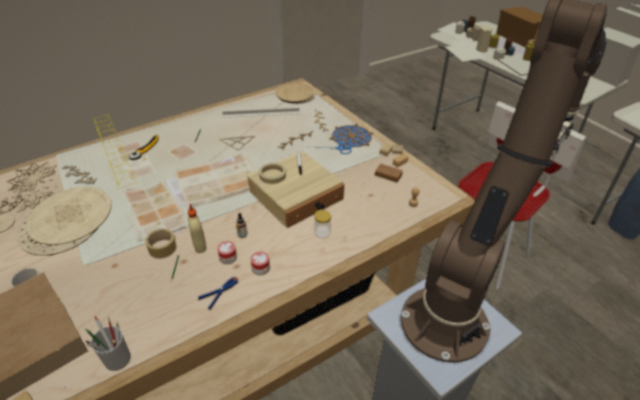

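View pics/top0.png

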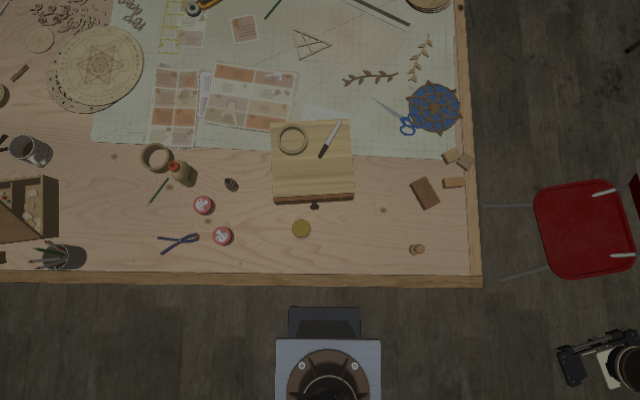

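```bash
cat > h.py <<'E'
import numpy as np, cv2
from workcell import get_state, viewer, robot
def ray(n,u,v,p=None):
    p=p or viewer.camera_params(n); K=p['mtx']
    d=np.array([(u-K[0,2])/K[0,0],(v-K[1,2])/K[1,1]]); s=d.copy()
    for _ in range(20): s=d/(1+p['k1']*(s@s))
    T=p['T']; return T[:3,3], T[:3,:3]@np.array([s[0],s[1],1])
def onz(n,u,v,z,p=None):
    o,d=ray(n,u,v,p); return o+d*(z-o[2])/d[2]
def proj(n,P,p=None):
    p=p or viewer.camera_params(n); T=p['T']; c=T[:3,:3].T@(np.array(P)-T[:3,3]); s=c[:2]/c[2]
    s=s*(1+p['k1']*(s@s)); K=p['mtx']; return s*K[0,0]+K[:2,2]
E
python3 - <<'E'
import cv2
im=cv2.imread('pics/top0.png')
cv2.imwrite('pics/topc.png',cv2.resize(im[110:270,150:350],None,fx=4,fy=3.75,interpolation=cv2.INTER_CUBIC)[:600])
im=cv2.imread('pics/scene0.png')
cv2.imwrite('pics/scec.png',cv2.resize(im[140:310,190:430],None,fx=3.3,fy=3.3,interpolation=cv2.INTER_CUBIC))
E
```

```text
(no output)
```

View pics/topc.png

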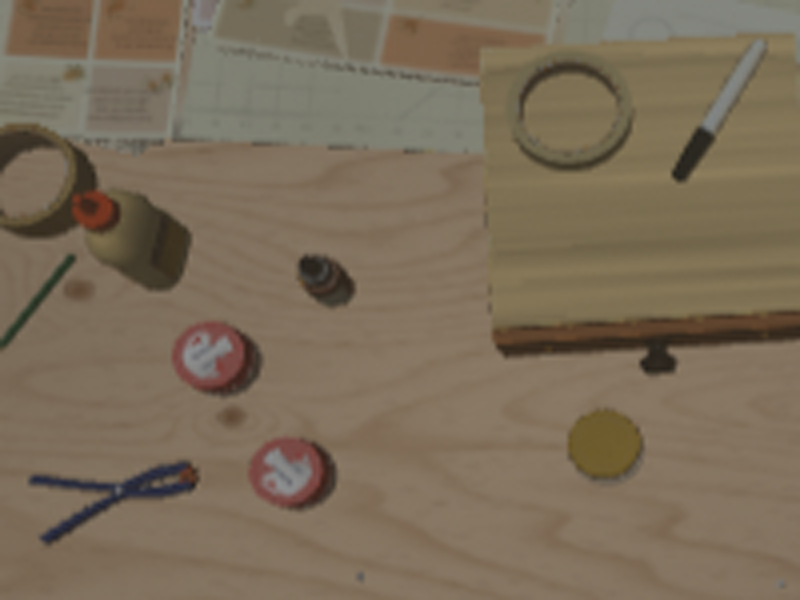

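View pics/scec.png

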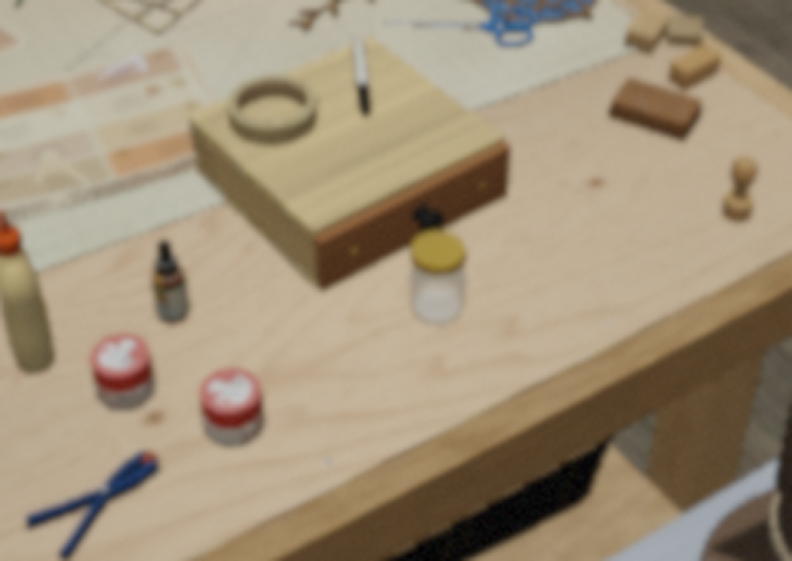

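Run:
```python
from h import *
im=cv2.imread('pics/top0.png'); hsv=cv2.cvtColor(im,cv2.COLOR_BGR2HSV)
def blobs(lo,hi,roi,name,z,mn=20,cl=0):
    m=cv2.inRange(hsv,lo,hi); mm=np.zeros_like(m); x0,y0,x1,y1=roi; mm[y0:y1,x0:x1]=m[y0:y1,x0:x1]
    if cl: mm=cv2.morphologyEx(mm,cv2.MORPH_CLOSE,np.ones((cl,cl)))
    cs,_=cv2.findContours(mm,cv2.RETR_EXTERNAL,cv2.CHAIN_APPROX_NONE)
    for c in cs:
        if cv2.contourArea(c)>mn:
            (u,v),r=cv2.minEnclosingCircle(c); q=cv2.minAreaRect(c); P=onz('top',u,v,z); print(name,(u,v,r),q[1],q[2],P.round(4), 'R',np.hypot(*P[:2]).round(3),'diam',(np.linalg.norm(onz('top',u+r,v,z)-onz('top',u-r,v,z))).round(4))
print(im[228,302],im[236,213],im[196,310], hsv[228,302],hsv[196,310],hsv[196,426], hsv[249,413],hsv[249,421],hsv[255,430])
blobs((20,130,60),(30,255,255),(280,210,325,245),'jar',.085)
blobs((0,90,70),(8,255,255),(185,190,240,250),'pot',.05,cl=5)
blobs((170,90,70),(180,255,255),(185,190,240,250),'potb',.05,cl=5)
for n,u,v,z in [('FL',273,203.5,.076),('FR',354,201,.076),('BL',270.5,123,.082),('BR',352,119,.082),('knob',314.5,206,.048)]:
    print(n,onz('top',u,v,z).round(4))
for n,r in [('a',im[90:170+45,255:375]),('st',im[170:265,395:475])]:
    cv2.imwrite(f'pics/c_{n}.png',cv2.resize(r,None,fx=(6 if n=='st' else 4.6),fy=(6 if n=='st' else 4.6),interpolation=cv2.INTER_CUBIC))
```

```text
[ 46  92 110] [ 66  71 120] [45 66 92] [ 22 148 110] [ 13 130  92] [ 14 119  86] [ 16 118  91] [ 17 116 108] [ 17  68 127]
jar (300.5, 228.0, 8.846003532409668) (16.0, 17.0) 90.0 [0.4817 0.0852 0.085 ] R 0.489 diam 0.0529
pot (221.16128540039062, 235.0806427001953, 9.360294342041016) (17.947635650634766, 17.947635650634766) 14.03624439239502 [0.4604 0.33   0.05  ] R 0.566 diam 0.0575
pot (202.2541046142578, 205.01638793945312, 9.733383178710938) (18.0, 17.0) 90.0 [0.5531 0.3944 0.05  ] R 0.679 diam 0.0607
FL [0.5563 0.171  0.076 ]
FR [ 0.5671 -0.076   0.076 ]
BL [0.8127 0.1868 0.082 ]
BR [ 0.8293 -0.0705  0.082 ]
knob [0.5546 0.0446 0.048 ]
```

View pics/c_a.png

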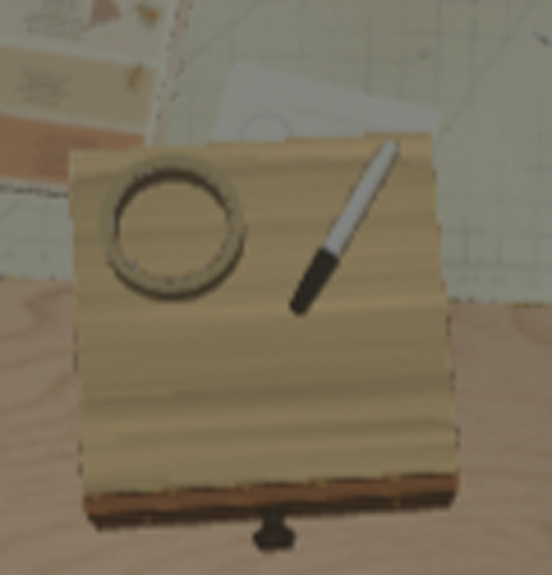

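View pics/c_st.png

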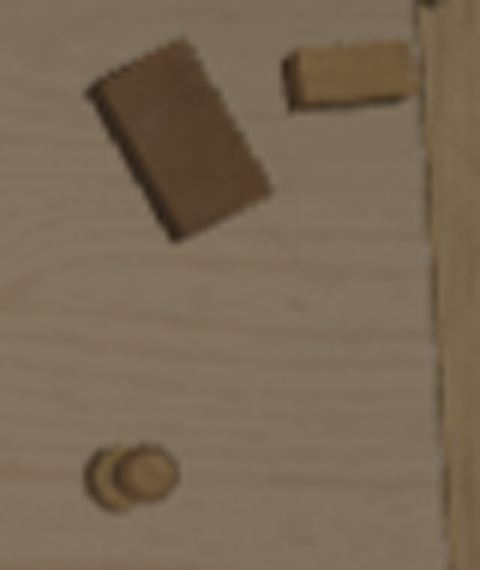

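Run:
```python
from h import *
f=lambda x,y:(255+x/4.6,90+y/4.6)
W=[onz('top',*f(*p),.082)[:2] for p in [(70,151),(432,135),(458,475),(83,492)]]
M=np.array([[.12,.125],[.12,-.125],[-.12,-.125],[-.12,.125]]); W=np.array(W); print(W.round(4))
mc,wc=M.mean(0),W.mean(0); H=(M-mc).T@(W-wc); U,S,Vt=np.linalg.svd(H); R=Vt.T@np.diag([1,np.linalg.det(Vt.T@U.T)])@U.T; t=wc-R@mc
print('yaw',np.arctan2(R[1,0],R[0,0]),'t',t,'res',(W-(M@R.T+t)).round(4))
kn=onz('top',*f(274,540),.048); print('knob',kn.round(4), 'pred',R@[-.153,0]+t, 'jar in cab',R.T@(np.array([.4817,.0852])-t))
print('stamp',onz('top',414.7,249.5,.03).round(4),onz('top',419.9,248.8,.062).round(4))
for n,u,v,z in [('drop',229,181,.102),('sand',424.5,192.5,.028)]: print(n,onz('top',u,v,z).round(4))
# scene check
print('scene stamp knob',proj('scene',[*onz('top',419.9,248.8,.062)[:2],.062]),'jar lid', proj('scene',[.4817,.0852,.085]),'pot',proj('scene',[.4604,.33,.05]),'cab corner FL',proj('scene',[*(R@[-.132,.125]+t),.076]))
s=get_state();print(s['time'])
```

```text
[[ 0.8133  0.1877]
 [ 0.828  -0.0608]
 [ 0.59   -0.0773]
 [ 0.5755  0.1708]]
yaw 0.0643174442060957 t [0.7017094  0.05510592] res [[-0.0002  0.0001]
 [-0.0015  0.0012]
 [ 0.      0.0001]
 [ 0.0016 -0.0014]]
knob [0.5503 0.0444 0.048 ] pred [0.54902575 0.04527214] jar in cab [-0.21762026  0.04417254]
stamp [ 0.4245 -0.2683  0.03  ] [ 0.4252 -0.276   0.062 ]
drop [0.6191 0.3026 0.102 ]
sand [ 0.6058 -0.3064  0.028 ]
scene stamp knob [416.27232854 190.79211817] jar lid [322.85927317 214.99426982] pot [259.69037612 257.50981252] cab corner FL [287.18327108 212.88995285]
0.1
```

```bash
cat >> h.py <<'E'
from scipy.spatial.transform import Rotation as Ro
CY=.0643; CT=np.array([.7017,.0551])
def cab(x,y,z=0):
    c,s=np.cos(CY),np.sin(CY); return np.array([c*x-s*y+CT[0],s*x+c*y+CT[1],z])
def tocab(P):
    c,s=np.cos(CY),np.sin(CY); d=np.array(P[:2])-CT; return np.array([c*d[0]+s*d[1],-s*d[0]+c*d[1]])
def need(P,yaw=0.,pitch=0.):
    """TCP target P; tool down, tool y along world (-sin,cos)(yaw) or its opposite; pitch>0: fingers tipped forward (+x of yaw frame)."""
    s=get_state(); R=Ro.from_quat(s['tool_rot']); best=None
    for sg in (1,-1):
        Xd=np.array([np.sin(pitch),0,-np.cos(pitch)]); Yd=np.array([0,sg,0]); Zd=np.cross(Xd,Yd)
        T=Ro.from_euler('z',yaw)*Ro.from_matrix(np.c_[Xd,Yd,Zd]); rv=(R.inv()*T).as_rotvec()
        if best is None or np.linalg.norm(rv)<np.linalg.norm(best[0]): best=(rv,T)
    d=np.array(P)-s['eef_pos']
    print('t',round(s['time'],2),'pos',s['eef_pos'].round(4),'open',round(s['opening'],4),'F',np.round(s['wrist_force'],1))
    print(' tool axes x',R.as_matrix()[:,0].round(3),'y',R.as_matrix()[:,1].round(3),'z',R.as_matrix()[:,2].round(3))
    print(' now-frame mm',(1000*R.inv().apply(d)).round(1),' after-turn mm',(1000*best[1].inv().apply(d)).round(1),' rotvec',best[0].round(3),'q',s['joint_positions'].round(2))
E
python3 - <<'E'
from h import *
need([.482,.085,.20])
need([.482,.085,.20],CY)
E
```

```text
t 0.1 pos [ 0.1766 -0.5991  0.2481] open 0.0917 F [ 0.1  0.2 -0.7]
 tool axes x [-0.001  0.001 -1.   ] y [ 0.283 -0.959 -0.001] z [-0.959 -0.283  0.   ]
 now-frame mm [  48.7 -569.7 -486.4]  after-turn mm [  48.1 -684.1 -305.4]  rotvec [0.287 0.    0.001] q [ 1.18  0.44  0.02  1.57 -0.01  1.13 -0.08]
t 0.1 pos [ 0.1766 -0.5991  0.2481] open 0.0917 F [ 0.1  0.2 -0.7]
 tool axes x [-0.001  0.001 -1.   ] y [ 0.283 -0.959 -0.001] z [-0.959 -0.283  0.   ]
 now-frame mm [  48.7 -569.7 -486.4]  after-turn mm [  48.1 -663.1 -348.7]  rotvec [0.222 0.    0.001] q [ 1.18  0.44  0.02  1.57 -0.01  1.13 -0.08]
```

```bash
python3 -m handwheel '[[0,0,0,0.111,0,0,1],[0,0,0,0.111,0,0,1],[2,-33,-17.4,0,0,0,1],[2,-33,-17.4,0,0,0,1],[2,-33,-17.4,0,0,0,1],[2,-33,-17.4,0,0,0,1],[2,-33,-17.4,0,0,0,1],[2,-33,-17.4,0,0,0,1]]' 30; python3 -m handwheel '[[2,-33,-17.4,0,0,0,1],[2,-33,-17.4,0,0,0,1],[2,-33,-17.4,0,0,0,1],[2,-33,-17.4,0,0,0,1],[2,-33,-17.4,0,0,0,1],[2,-33,-17.4,0,0,0,1],[2,-33,-17.4,0,0,0,1],[2,-33,-17.4,0,0,0,1]]'
python3 - <<'E'
from h import *
need([.482,.085,.20],CY)
E
```

```text
time: 0.77
eef_pos: [0.2683, -0.3933, 0.2364]
tool_rot: [-0.707, -0.023, 0.707, -0.023]
wrist_force: [1.7, -0.4, -0.1]
opening: 0.0918
time: 1.43
eef_pos: [0.3901, -0.121, 0.2207]
tool_rot: [0.707, 0.023, -0.707, 0.023]
wrist_force: [0.4, -0.7, -0.5]
opening: 0.0916
t 1.43 pos [ 0.3901 -0.121   0.2207] open 0.0916 F [ 0.4 -0.7 -0.5]
 tool axes x [ 0. -0. -1.] y [ 0.064 -0.998  0.   ] z [-0.998 -0.064 -0.   ]
 now-frame mm [  20.6 -199.6 -104.9]  after-turn mm [  20.7 -199.6 -104.9]  rotvec [ 0. -0. -0.] q [ 0.42  0.13 -0.28  2.08  0.04  0.93 -1.39]
```

```bash
python3 -m handwheel '[[5,-33.3,-17.5,0,0,0,1],[5,-33.3,-17.5,0,0,0,1],[5,-33.3,-17.5,0,0,0,1],[5,-33.3,-17.5,0,0,0,1],[5,-33.3,-17.5,0,0,0,1],[5,-33.3,-17.5,0,0,0,1],[20,0,0,0,0,0,1],[0,0,0,0,0,0,1]]'
python3 - <<'E'
from h import *
need([.482,.085,.058],CY)
im=viewer.grab_frame('wrist'); cv2.imwrite('pics/w1.png',cv2.cvtColor(im,cv2.COLOR_RGB2BGR)); print(proj('wrist',[.482,.085,.085]))
E
```

```text
time: 2.1
eef_pos: [0.4807, 0.0856, 0.168]
tool_rot: [-0.705, -0.025, 0.708, -0.024]
wrist_force: [-0.8, -1.7, -0.5]
opening: 0.0916
t 2.1 pos [0.4807 0.0856 0.168 ] open 0.0916 F [-0.8 -1.7 -0.5]
 tool axes x [-0.004  0.    -1.   ] y [ 0.069 -0.998 -0.001] z [-0.998 -0.069  0.004]
 now-frame mm [110.    0.8  -1.6]  after-turn mm [110.    0.7  -1.2]  rotvec [0.005 0.004 0.001] q [ 0.03  0.34 -0.39  1.97  0.17  0.86 -1.96]
[321.35289525 213.66417687]
```

View pics/w1.png

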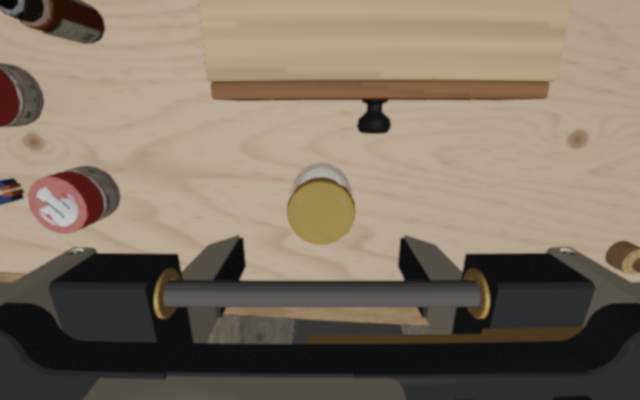

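```bash
python3 -m handwheel '[[36,0,0,0,0,0,1],[36,0,0,0,0,0,1],[38,0,-1,0,0,0,1],[0,0,0,0,0,0,0.3],[0,0,0,0,0,0,0.3],[0,0,0,0,0,0,0.3],[0,0,0,0,0,0,0.3],[0,0,0,0,0,0,0.3]]' 20
python3 - <<'E'
from h import *
need([.56,-.17,.058],CY)
T=viewer.camera_params('wrist')['T']; print(T.round(3))
E
```

```text
time: 2.82
eef_pos: [0.4843, 0.0836, 0.063]
tool_rot: [0.708, 0.023, -0.705, 0.023]
wrist_force: [-0.2, 1.8, 1.6]
opening: 0.0626
t 2.82 pos [0.4843 0.0836 0.063 ] open 0.0626 F [-0.2  1.8  1.6]
 tool axes x [ 0.004  0.001 -1.   ] y [ 0.064 -0.998 -0.   ] z [-0.998 -0.064 -0.004]
 now-frame mm [  5.1 258.  -59.3]  after-turn mm [  5.  258.  -59.2]  rotvec [-0.    -0.004  0.   ] q [-0.03  0.5  -0.33  2.07  0.28  0.61 -2.06]
[[ 0.064 -0.952 -0.298  0.566]
 [-0.998 -0.061 -0.019  0.09 ]
 [-0.     0.298 -0.954  0.199]
 [ 0.     0.     0.     1.   ]]
```

```bash
python3 -m handwheel '[[0,0,0,0,0,0,0.3],[0,0,0,0,0,0,0.3],[0,0,0,0,0,0,0.3]]' 20;  python3 -m handwheel '[[-20,0,0,0,0,0,0.3],[-30,0,0,0,0,0,0.3],[-10,37,-8,0,0,0,0.3],[0,37,-8,0,0,0,0.3],[0,37,-8,0,0,0,0.3],[0,37,-8,0,0,0,0.3],[0,37,-8,0,0,0,0.3],[0,37,-8,0,0,0,0.3]]'
python3 - <<'E'
from h import *
need([.56,-.17,.063],CY)
E
```

```text
time: 3.07
eef_pos: [0.4842, 0.0843, 0.0626]
tool_rot: [0.708, 0.023, -0.705, 0.023]
wrist_force: [-0.9, 1.1, 12.3]
opening: 0.0562
time: 3.73
eef_pos: [0.545, -0.137, 0.1214]
tool_rot: [0.707, 0.023, -0.707, 0.023]
wrist_force: [0.6, -0.0, -2.5]
opening: 0.0567
t 3.73 pos [ 0.545  -0.137   0.1214] open 0.0567 F [ 0.6 -0.  -2.5]
 tool axes x [ 0. -0. -1.] y [ 0.065 -0.998  0.   ] z [-0.998 -0.065 -0.   ]
 now-frame mm [ 58.4  33.9 -12.8]  after-turn mm [ 58.4  33.9 -12.8]  rotvec [ 0. -0. -0.] q [ 0.39  0.5  -0.33  1.85  0.21  0.83 -1.55]
```

```bash
python3 -m handwheel '[[0,33.9,-12.8,0,0,0,0.3],[20,0,0,0,0,0,0.3],[20,0,0,0,0,0,0.3],[15,0,0,0,0,0,0.3],[0,0,0,0,0,0,0.3]]'
python3 - <<'E'
from h import *
need([.56,-.17,.063],CY)
im=viewer.grab_frame('scene'); cv2.imwrite('pics/s2.png',cv2.resize(cv2.cvtColor(im,cv2.COLOR_RGB2BGR)[130:330,230:470],None,fx=3,fy=3))
E
```

```text
time: 4.15
eef_pos: [0.5583, -0.1684, 0.0636]
tool_rot: [-0.705, -0.023, 0.708, -0.022]
wrist_force: [-1.2, 0.3, -3.2]
opening: 0.0563
t 4.15 pos [ 0.5583 -0.1684  0.0636] open 0.0563 F [-1.2  0.3 -3.2]
 tool axes x [-0.004  0.    -1.   ] y [ 0.064 -0.998 -0.001] z [-0.998 -0.064  0.004]
 now-frame mm [ 0.6  1.7 -1.6]  after-turn mm [ 0.6  1.7 -1.6]  rotvec [-0.     0.004  0.001] q [ 0.41  0.6  -0.3   1.84  0.25  0.74 -1.53]
```

View pics/s2.png

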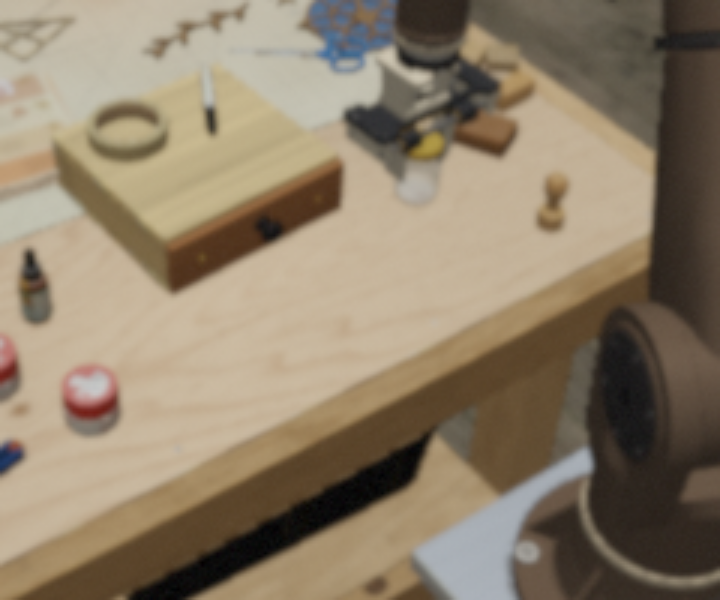

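```bash
python3 -m handwheel '[[1,0,0,0,0,0,0.3],[0,0,0,0,0,0,0.3]]';python3 -m handwheel '[[1,0,0,0,0,0,0.3],[0,0,0,0,0,0,0.3]]'
```

```text
time: 4.37
eef_pos: [0.5606, -0.1677, 0.0658]
tool_rot: [0.707, 0.023, -0.706, 0.023]
wrist_force: [0.8, -0.3, -2.2]
opening: 0.0561
time: 4.53
eef_pos: [0.5604, -0.1678, 0.0645]
tool_rot: [0.707, 0.023, -0.706, 0.023]
wrist_force: [-0.5, 0.4, -1.8]
opening: 0.0561
```

```bash
python3 -m handwheel '[[1.5,0,0,0,0,0,0.3],[0,0,0,0,0,0,0.3]]';python3 -m handwheel '[[1,0,0,0,0,0,0.3],[0,0,0,0,0,0,0.3]]'
```

```text
time: 4.7
eef_pos: [0.5604, -0.1679, 0.0625]
tool_rot: [0.707, 0.023, -0.706, 0.023]
wrist_force: [0.8, 1.1, -3.1]
opening: 0.0562
time: 4.87
eef_pos: [0.5607, -0.1678, 0.0622]
tool_rot: [0.707, 0.023, -0.706, 0.023]
wrist_force: [-1.2, -0.2, 6.7]
opening: 0.0565
```

```bash
python3 -m handwheel '[[0,0,0,0,0,0,0.9],[0,0,0,0,0,0,0.9],[0,0,0,0,0,0,0.9],[0,0,0,0,0,0,0.9],[-30,0,0,0,0,0,0.9],[-40,0,0,0,0,0,0.9],[-40,0,0,0,0,0,0.9],[0,0,0,0,0,0,0.8]]'
python3 - <<'E'
from h import *
need([.5500,.0445,.051],CY)
im=viewer.grab_frame('wrist'); cv2.imwrite('pics/w2.png',cv2.cvtColor(im,cv2.COLOR_RGB2BGR))
E
```

```text
time: 5.53
eef_pos: [0.5641, -0.1683, 0.1788]
tool_rot: [0.711, 0.022, -0.703, 0.024]
wrist_force: [1.2, -0.1, -0.2]
opening: 0.0794
t 5.53 pos [ 0.5641 -0.1683  0.1788] open 0.0794 F [ 1.2 -0.1 -0.2]
 tool axes x [ 0.011 -0.002 -1.   ] y [ 0.065 -0.998  0.003] z [-0.998 -0.065 -0.011]
 now-frame mm [ 127.2 -213.6    1.6]  after-turn mm [ 127.8 -213.2    0.4]  rotvec [ 0.    -0.011 -0.003] q [ 0.44  0.46 -0.34  1.74  0.18  0.96 -1.47]
```

View pics/w2.png

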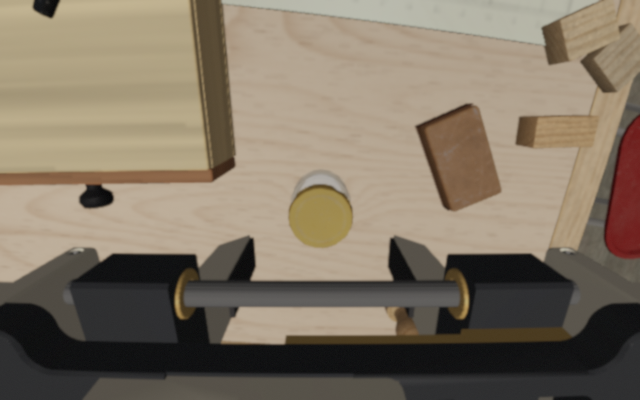

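```bash
python3 -m handwheel '[[0,-35.5,0,0,0,0,0.8],[0,-35.5,0,0,0,0,0.8],[0,-35.5,0,0,0,0,0.8],[0,-35.5,0,0,0,0,0.8],[0,-35.5,0,0,0,0,0.8],[0,-35.5,0,0,0,0,0.8],[25,0,0,0,0,0,0.8],[0,0,0,0,0,0,0.8]]'
python3 - <<'E'
from h import *
im=viewer.grab_frame('wrist'); p=viewer.camera_params('wrist'); cv2.imwrite('pics/w3.png',cv2.cvtColor(im,cv2.COLOR_RGB2BGR))
need([.5500,.0445,.051],CY)
print(proj('wrist',[.55,.0445,.0625],p),proj('wrist',[.55,.0445,.048],p))
E
```

```text
time: 6.25
eef_pos: [0.5438, 0.0472, 0.1428]
tool_rot: [-0.705, -0.025, 0.708, -0.024]
wrist_force: [-0.8, -1.9, -0.1]
opening: 0.0734
t 6.3 pos [0.5443 0.0452 0.144 ] open 0.0735 F [-0.3 -0.7  0.1]
 tool axes x [-0.005 -0.001 -1.   ] y [ 0.067 -0.998  0.   ] z [-0.998 -0.067  0.005]
 now-frame mm [93.   1.  -6.1]  after-turn mm [93.   1.  -5.7]  rotvec [ 0.003  0.005 -0.   ] q [ 0.1   0.46 -0.38  1.86  0.21  0.87 -1.89]
[323.86753489 209.77807526] [323.71397698 203.86641022]
```

View pics/w3.png

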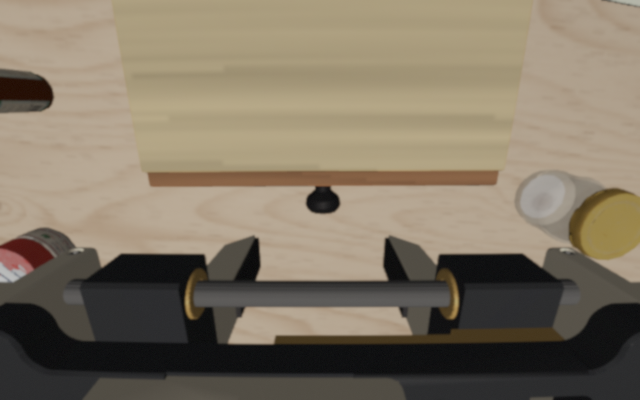

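```bash
python3 -m handwheel '[[30,0,-6,0,0,0,0.8],[32,0,0,0,0,0,0.8],[30,0,0,0,0,0,0.8],[0,0,0,0,0,0,0.1],[0,0,0,0,0,0,0.1],[0,0,0,0,0,0,0.1],[0,0,0,0,0,0,0.1],[0,0,0,0,0,0,0.1]]' 30; python3 -m handwheel '[[0,0,0,0,0,0,0.1],[0,0,0,0,0,0,0.1],[0,0,0,0,0,0,0.1],[0,0,0,0,0,0,0.1]]'
```

```text
time: 6.97
eef_pos: [0.5535, 0.045, 0.0561]
tool_rot: [0.708, 0.023, -0.706, 0.023]
wrist_force: [0.4, 0.2, -0.4]
opening: 0.0445
time: 7.3
eef_pos: [0.5527, 0.0468, 0.0551]
tool_rot: [0.707, 0.024, -0.706, 0.023]
wrist_force: [-1.4, 5.0, 4.7]
opening: 0.026
```

```bash
python3 -m handwheel '[[0,0,10,0,0,0,0.1],[0,0,20,0,0,0,0.1],[0,0,20,0,0,0,0.1],[0,0,20,0,0,0,0.1],[0,0,20,0,0,0,0.1],[0,0,20,0,0,0,0.1],[0,0,16,0,0,0,0.1],[0,0,4,0,0,0,0.1]]' 40
python3 - <<'E'
from h import *
im=viewer.grab_frame('top'); cv2.imwrite('pics/t4.png',cv2.resize(cv2.cvtColor(im,cv2.COLOR_RGB2BGR)[110:270,190:430],None,fx=3.2,fy=3.2))
need(cab(-.278,0,.055),CY)
E
```

```text
time: 7.97
eef_pos: [0.4261, 0.0375, 0.0555]
tool_rot: [0.71, 0.024, -0.703, 0.022]
wrist_force: [22.7, -0.6, -23.3]
opening: 0.0259
t 8.02 pos [0.4262 0.0374 0.0554] open 0.0256 F [ 9.4  2.4 -9.7]
 tool axes x [ 0.009  0.002 -1.   ] y [ 0.065 -0.998 -0.002] z [-0.998 -0.065 -0.009]
 now-frame mm [0.4 0.1 1.9]  after-turn mm [0.4 0.1 1.9]  rotvec [ 0.001 -0.009  0.002] q [ 0.06  0.44 -0.34  2.23  0.3   0.51 -2.02]
```

View pics/t4.png

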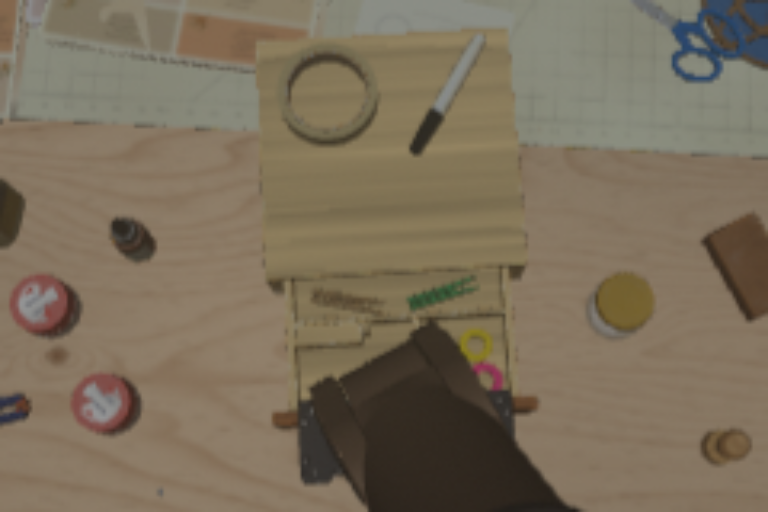

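```bash
python3 -m handwheel '[[0,0,0,0,0,0,0.6],[0,0,0,0,0,0,0.8],[0,0,0,0,0,0,0.9],[0,0,0,0,0,0,1],[-35,0,0,0,0,0,1],[-40,0,0,0,0,0,1],[-40,0,0,0,0,0,1],[0,-40,0,0,0,0,1]]' 20
python3 - <<'E'
from h import *
need([.4604,.330,.17],CY)
E
```

```text
time: 8.68
eef_pos: [0.4237, 0.0702, 0.1747]
tool_rot: [0.71, 0.018, -0.704, 0.02]
wrist_force: [2.5, 0.6, -0.7]
opening: 0.0741
t 8.68 pos [0.4237 0.0702 0.1747] open 0.0741 F [ 2.5  0.6 -0.7]
 tool axes x [ 0.008 -0.002 -1.   ] y [ 0.054 -0.999  0.003] z [-0.999 -0.054 -0.007]
 now-frame mm [   4.4 -257.4  -50.7]  after-turn mm [   4.7 -256.9  -53.4]  rotvec [-0.01  -0.007 -0.003] q [ 0.1   0.24 -0.46  2.1   0.15  0.82 -1.97]
```

```bash
python3 -m handwheel '[[0,-36.5,-7.5,0,0,0,0.88],[0,-36.5,-7.5,0,0,0,0.88],[0,-36.5,-7.5,0,0,0,0.88],[0,-36.5,-7.5,0,0,0,0.88],[0,-36.5,-7.5,0,0,0,0.88],[0,-36.5,-7.5,0,0,0,0.88],[0,-38,-7.5,0,0,0,0.88],[0,0,0,0,0,0,0.88]]'
python3 - <<'E'
from h import *
im=viewer.grab_frame('wrist'); p=viewer.camera_params('wrist'); cv2.imwrite('pics/w5.png',cv2.cvtColor(im,cv2.COLOR_RGB2BGR))
need([.4604,.330,.050],CY)
hsv=cv2.cvtColor(im,cv2.COLOR_RGB2HSV); m=cv2.inRange(hsv,(0,100,60),(8,255,255))|cv2.inRange(hsv,(172,100,60),(180,255,255))
print(proj('wrist',[.4604,.33,.05],p)); cs,_=cv2.findContours(m,cv2.RETR_EXTERNAL,cv2.CHAIN_APPROX_NONE)
for c in cs:
    if cv2.contourArea(c)>200: print(cv2.boundingRect(c))
im=viewer.grab_frame('top'); cv2.imwrite('pics/t5.png',cv2.resize(cv2.cvtColor(im,cv2.COLOR_RGB2BGR)[160:260,190:350],None,fx=5,fy=5,interpolation=cv2.INTER_CUBIC))
E
```

```text
time: 9.35
eef_pos: [0.4543, 0.3448, 0.1694]
tool_rot: [-0.707, -0.027, 0.707, -0.023]
wrist_force: [-0.2, -0.1, 0.4]
opening: 0.0803
t 9.4 pos [0.4544 0.341  0.1689] open 0.0809 F [-0.2 -0.9 -0.5]
 tool axes x [-0.001  0.002 -1.   ] y [ 0.07  -0.998 -0.003] z [-0.998 -0.07   0.001]
 now-frame mm [118.9  11.7  -5.3]  after-turn mm [118.9  11.3  -5.3]  rotvec [0.006 0.001 0.002] q [-0.39  0.47 -0.49  1.78  0.26  0.95 -2.48]
[335.33836757 196.75012473]
(307, 162, 58, 30)
(273, 60, 31, 54)
```

View pics/w5.png

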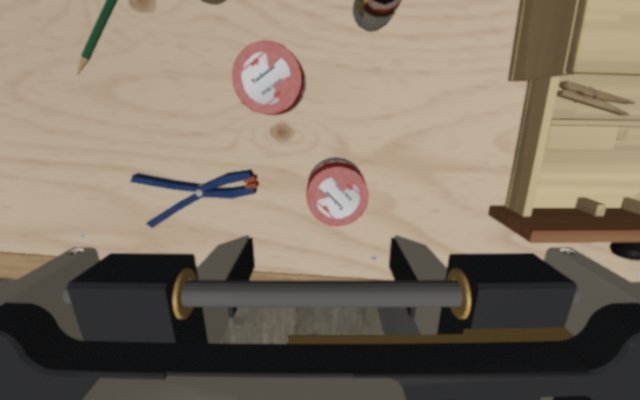

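View pics/t5.png

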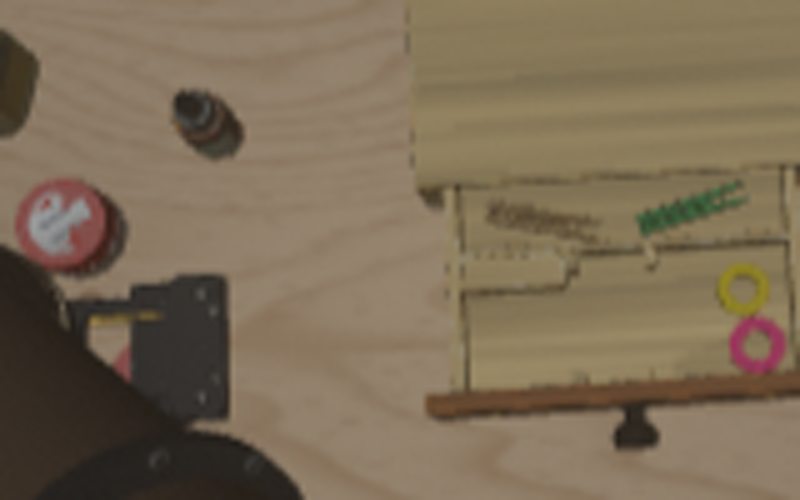

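```bash
python3 -m handwheel '[[15,12,-6.5,0,0,0,0.88],[35,0,0,0,0,0,0.88],[35,0,0,0,0,0,0.88],[33,0,0,0,0,0,0.88],[0,0,0,0,0,0,0.88]]'
python3 - <<'E'
from h import *
need([.4615,.3292,.050],CY)
f=lambda x,y:(190+x/5,160+y/5)
for n,p,z in [('innerL top1',(465,300),.041),('innerL top2',(468,385),.041),('outerL',(452,385),.041),('outerL',(449,200),.041),('filler front L',(468,292),.041),('filler front R',(563,288),.041),('stub near front',(582,378),.041),('frontinner',(600,382),.076),('tab',(652,265),.041),('innerR',(787,300),.041),('outerR',(797,300),.041),('knob',(635,437),.048)]:
    P=onz('top',*f(*p),z); print(n,tocab(P).round(4))
E
```

```text
time: 9.87
eef_pos: [0.4603, 0.32, 0.0457]
tool_rot: [-0.704, -0.02, 0.709, -0.025]
wrist_force: [-1.0, -0.4, -1.0]
opening: 0.0811
t 9.87 pos [0.4603 0.32   0.0457] open 0.0811 F [-1.  -0.4 -1. ]
 tool axes x [-0.007 -0.007 -1.   ] y [ 0.063 -0.998  0.007] z [-0.998 -0.063  0.008]
 now-frame mm [-4.4 -9.1 -1.8]  after-turn mm [-4.3 -9.1 -1.8]  rotvec [-0.001  0.008 -0.007] q [-0.41  0.62 -0.41  1.89  0.37  0.71 -2.55]
innerL top1 [-0.1853  0.0993]
innerL top2 [-0.2382  0.0993]
outerL [-0.2377  0.1092]
outerL [-0.1215  0.1071]
filler front L [-0.1804  0.0972]
filler front R [-0.181   0.0379]
stub near front [-0.2376  0.0287]
frontinner [-0.2434  0.0172]
tab [-0.1694 -0.0183]
innerR [-0.1958 -0.1012]
outerR [-0.1961 -0.1074]
knob [-0.2759 -0.0021]
```

```bash
python3 -m handwheel '[[0,0,0,0,0,0,0.88],[0,0,0,0,0,0,0.88],[0,0,0,0,0,0,0.88]]'
python3 - <<'E'
from h import *
need([.4615,.3292,.050],CY)
E
```

```text
time: 10.12
eef_pos: [0.4642, 0.3255, 0.0535]
tool_rot: [0.708, 0.023, -0.706, 0.022]
wrist_force: [0.2, 0.8, -0.2]
opening: 0.0805
t 10.12 pos [0.4642 0.3255 0.0535] open 0.0805 F [ 0.2  0.8 -0.2]
 tool axes x [ 0.003  0.002 -1.   ] y [ 0.064 -0.998 -0.002] z [-0.998 -0.064 -0.003]
 now-frame mm [ 3.5 -3.9  2.4]  after-turn mm [ 3.5 -3.9  2.4]  rotvec [-0.    -0.003  0.002] q [-0.41  0.61 -0.42  1.89  0.36  0.71 -2.54]
```

```bash
python3 -m handwheel '[[3.5,-3.5,2.4,0,0,0,0.88],[0,0,0,0,0,0,0.5],[0,0,0,0,0,0,0.4],[0,0,0,0,0,0,0.4],[0,0,0,0,0,0,0.4],[0,0,0,0,0,0,0.4],[0,0,0,0,0,0,0.4],[0,0,0,0,0,0,0.4]]' 20
python3 - <<'E'
from h import *
need(cab(-.2125,.067,.16),CY)
E
```

```text
time: 10.78
eef_pos: [0.4605, 0.3285, 0.048]
tool_rot: [0.707, 0.023, -0.707, 0.023]
wrist_force: [-0.7, 0.9, 5.8]
opening: 0.0577
t 10.78 pos [0.4605 0.3285 0.048 ] open 0.0577 F [-0.7  0.9  5.8]
 tool axes x [ 0.     0.001 -1.   ] y [ 0.065 -0.998 -0.   ] z [-0.998 -0.065 -0.   ]
 now-frame mm [-112.1  221.3  -10.5]  after-turn mm [-112.   221.4  -10.6]  rotvec [ 0. -0.  0.] q [-0.42  0.62 -0.41  1.89  0.37  0.71 -2.56]
```

```bash
python3 -m handwheel '[[0,0,0,0,0,0,0.4],[-25,0,0,0,0,0,0.4],[-40,0,0,0,0,0,0.4],[-35,10,0,0,0,0,0.4],[-10,36,-2,0,0,0,0.4],[0,36,-2,0,0,0,0.4],[0,36,-2,0,0,0,0.4],[0,36,-2,0,0,0,0.4]]'; python3 -m handwheel '[[0,36,-2,0,0,0,0.4],[0,31,-1,0,0,0,0.4],[0,0,0,0,0,0,0.4],[0,0,0,0,0,0,0.4],[0,0,0,0,0,0,0.4]]'
python3 - <<'E'
from h import *
need(cab(-.2125,.067,.065),CY)
im=viewer.grab_frame('wrist');cv2.imwrite('pics/w6.png',cv2.cvtColor(im,cv2.COLOR_RGB2BGR))
E
```

```text
time: 11.45
eef_pos: [0.4781, 0.1731, 0.1577]
tool_rot: [0.707, 0.023, -0.707, 0.023]
wrist_force: [0.4, -1.0, -1.8]
opening: 0.0576
time: 11.87
eef_pos: [0.4855, 0.1087, 0.1576]
tool_rot: [-0.707, -0.023, 0.707, -0.023]
wrist_force: [0.3, 2.0, -1.0]
opening: 0.0574
t 11.87 pos [0.4855 0.1087 0.1576] open 0.0574 F [ 0.3  2.  -1. ]
 tool axes x [-0.  0. -1.] y [ 0.064 -0.998 -0.   ] z [-0.998 -0.064  0.   ]
 now-frame mm [92.6  0.4  0.1]  after-turn mm [92.6  0.4  0.1]  rotvec [0. 0. 0.] q [ 0.04  0.38 -0.47  1.96  0.22  0.85 -2.06]
```

View pics/w6.png

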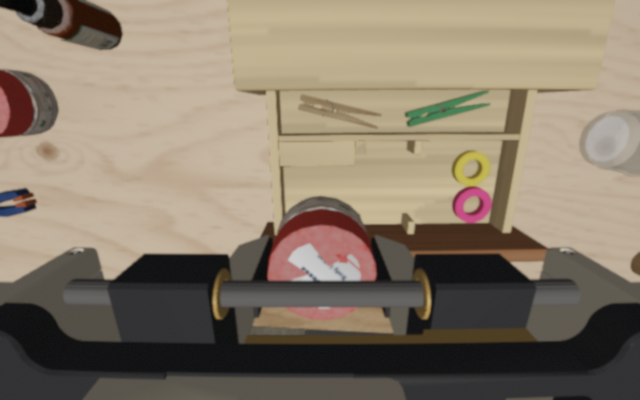

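Run:
```python
from h import *
im=cv2.imread('pics/w6.png'); cv2.imwrite('pics/w6c.png',cv2.resize(im[80:260,230:550],None,fx=2.5,fy=2.5,interpolation=cv2.INTER_CUBIC))
for n,p,z in [('stubL',(357,147),.041),('stubR',(413,147),.041),('stubfR',(408,222),.041),('fill FL',(281,166),.041),('fill FR',(355,164),.041),('slot rear wall',(385,138),.041),('side',(283,190),.041)]:
    print(n,tocab(onz('wrist',*p,z)).round(4))
for c in [(-.18,.0345,.041),(-.18,.0995,.041),(-.159,.026,.041),(-.159,-.016,.041)]: print(c,proj('wrist',cab(*c)).round(1))
```

```text
stubL [-0.1622  0.039 ]
stubR [-0.162  -0.0087]
stubfR [-0.2306 -0.0106]
fill FL [-0.1786  0.1042]
fill FR [-0.1768  0.0402]
slot rear wall [-0.1546  0.0157]
side [-0.2002  0.1033]
(-0.18, 0.0345, 0.041) [361.4 167.7]
(-0.18, 0.0995, 0.041) [286.5 167.6]
(-0.159, 0.026, 0.041) [372.5 143.2]
(-0.159, -0.016, 0.041) [421.8 143.5]
```

View pics/w6c.png

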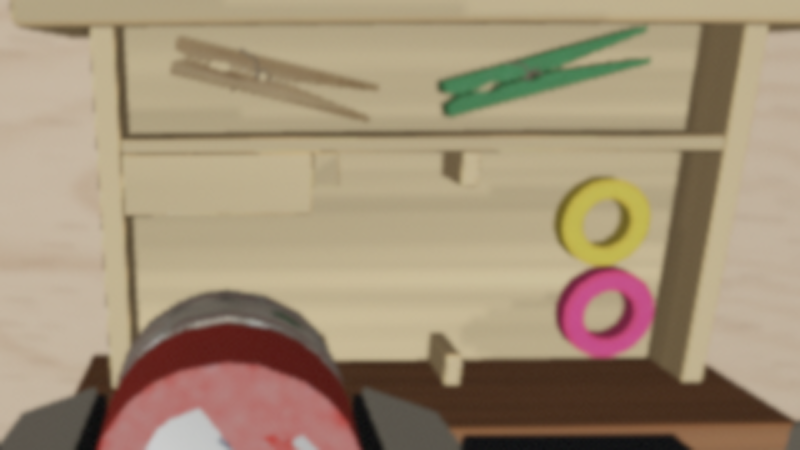

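Run:
```python
from h import *
f=lambda x,y:(230+x/2.5,80+y/2.5)
for n,p in [('L',(124,150)),('R',(724,150)),('Lo',(95,150)),('Ro',(752,150)),('L2',(128,250)),('R2',(705,250)),('stubRr in',(461,165)),('Rr out',(477,165)),('stubfR in',(444,370)),('fR out',(461,368)),('fillR',(312,213)),('stubLr R',(339,165))]:
    print(n,tocab(onz('wrist',*f(*p),.041)).round(4))
```

```text
L [-0.1564  0.1045]
R [-0.1554 -0.1002]
Lo [-0.1564  0.1143]
Ro [-0.1553 -0.1101]
L2 [-0.1911  0.1045]
R2 [-0.1905 -0.1003]
stubRr in [-0.1612 -0.0099]
Rr out [-0.1611 -0.0153]
stubfR in [-0.2365 -0.0108]
fR out [-0.2357 -0.017 ]
fillR [-0.1778  0.0403]
stubLr R [-0.1613  0.0317]
```

```bash
python3 -m handwheel '[[0,-2.6,0,0,0,0,0.4],[20,0,0,0,0,0,0.4],[20,0,0,0,0,0,0.4],[20,0,0,0,0,0,0.4],[10,0,0,0,0,0,0.4],[10,0,0,0,0,0,0.4],[0,0,0,0,0,0,0.4],[0,0,0,0,0,0,0.4]]'
python3 - <<'E'
from h import *
need(cab(-.212,.070,.063),CY)
im=viewer.grab_frame('wrist');cv2.imwrite('pics/w7.png',cv2.cvtColor(im,cv2.COLOR_RGB2BGR))
E
```

```text
time: 12.58
eef_pos: [0.4854, 0.1116, 0.0778]
tool_rot: [-0.707, -0.023, 0.707, -0.023]
wrist_force: [-0.2, -0.0, -0.5]
opening: 0.0577
t 12.58 pos [0.4854 0.1116 0.0778] open 0.0577 F [-0.2 -0.  -0.5]
 tool axes x [-0.  0. -1.] y [ 0.066 -0.998 -0.   ] z [-0.998 -0.066  0.   ]
 now-frame mm [14.8  0.2 -0.2]  after-turn mm [14.8  0.2 -0.2]  rotvec [0.001 0.    0.   ] q [-0.02  0.49 -0.42  2.03  0.31  0.68 -2.14]
```

View pics/w7.png

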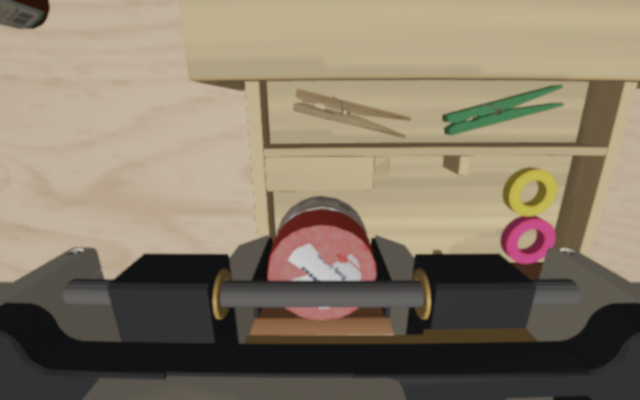

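```bash
python3 -m handwheel '[[6,0,0,0,0,0,0.4],[5,0,0,0,0,0,0.4],[0,0,0,0,0,0,0.4],[0,0,0,0,0,0,0.4]]';  python3 -m handwheel '[[3,0,0,0,0,0,0.4],[0,0,0,0,0,0,0.4],[0,0,0,0,0,0,0.4]]'; python3 -m handwheel '[[1.5,0,0,0,0,0,0.4],[0,0,0,0,0,0,0.4]]'
```

```text
time: 12.97
eef_pos: [0.4854, 0.1108, 0.0666]
tool_rot: [-0.707, -0.023, 0.707, -0.023]
wrist_force: [-0.5, -0.4, -0.9]
opening: 0.0573
time: 13.22
eef_pos: [0.4854, 0.1109, 0.0637]
tool_rot: [-0.707, -0.023, 0.707, -0.023]
wrist_force: [-0.2, -0.1, -2.2]
opening: 0.0574
time: 13.38
eef_pos: [0.4864, 0.111, 0.0629]
tool_rot: [0.707, 0.023, -0.706, 0.023]
wrist_force: [0.4, -1.2, 6.5]
opening: 0.0575
```

```bash
python3 -m handwheel '[[0,0,0,0,0,0,0.68],[0,0,0,0,0,0,0.7],[0,0,0,0,0,0,0.72],[-15,0,0,0,0,0,0.72],[-25,0,0,0,0,0,0.8],[-40,0,0,0,0,0,0.8],[-30,0,0,0,0,0,0.8],[0,0,30,0,0,0,0.8]]'
python3 - <<'E'
from h import *
im=viewer.grab_frame('wrist');cv2.imwrite('pics/w8.png',cv2.cvtColor(im,cv2.COLOR_RGB2BGR))
print(proj('wrist',cab(-.2125,.07,.065)))
need([.425,-.272,.2],0)
E
```

```text
time: 14.05
eef_pos: [0.4627, 0.1111, 0.178]
tool_rot: [0.711, 0.024, -0.702, 0.021]
wrist_force: [2.0, 1.8, 0.8]
opening: 0.073
[323.09150272 169.2458424 ]
t 14.1 pos [0.4526 0.1096 0.1745] open 0.0734 F [-8.9 -1.1 -2.7]
 tool axes x [ 0.002  0.    -1.   ] y [ 0.065 -0.998 -0.   ] z [-0.998 -0.065 -0.002]
 now-frame mm [-25.7 379.   52.4]  after-turn mm [-25.5 381.6  27.6]  rotvec [ 0.065 -0.002  0.   ] q [ 0.05  0.31 -0.5   2.01  0.19  0.86 -2.06]
```

View pics/w8.png

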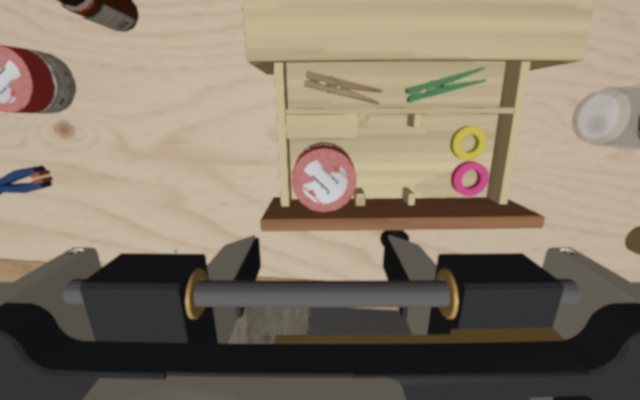

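Run:
```python
from h import *
need([.425,-.272,.25],-.55)
```

```text
t 14.1 pos [0.4526 0.1096 0.1745] open 0.0734 F [-8.9 -1.1 -2.7]
 tool axes x [ 0.002  0.    -1.   ] y [ 0.065 -0.998 -0.   ] z [-0.998 -0.065 -0.002]
 now-frame mm [-75.7 379.   52.3]  after-turn mm [ -75.5  339.8 -176. ]  rotvec [ 0.615 -0.002  0.001] q [ 0.05  0.31 -0.5   2.01  0.19  0.86 -2.06]
```

```bash
python3 -m handwheel '[[-15,0,0,0.123,0,0,0.7],[-15,0,0,0.123,0,0,0.7],[-15,0,0,0.123,0,0,0.7],[-15,0,0,0.123,0,0,0.7],[-15,0,0,0.123,0,0,0.7],[0,34,-17.6,0,0,0,0.7],[0,34,-17.6,0,0,0,0.7],[0,34,-17.6,0,0,0,0.7]]'; python3 -m handwheel '[[0,34,-17.6,0,0.12,0,0.7],[0,34,-15,0,0.12,0,0.7],[0,34,-15,0,0.12,0,0.7],[0,34,-15,0,0.12,0,0.7],[0,34,-10,0,0.12,0,0.7],[0,34,-6,0,0.12,0,0.7],[0,0,0,0,0,0,0.7]]'
python3 - <<'E'
from h import *
need([.40,-.256,.2],-.55,.8)
E
```

```text
time: 14.77
eef_pos: [0.4468, -0.0062, 0.2474]
tool_rot: [0.681, -0.191, -0.681, -0.191]
wrist_force: [0.4, -1.4, -0.4]
opening: 0.0643
time: 15.35
eef_pos: [0.4089, -0.2087, 0.2645]
tool_rot: [0.861, -0.252, -0.424, -0.121]
wrist_force: [-0.3, -0.8, -0.3]
opening: 0.0644
t 15.35 pos [ 0.4089 -0.2087  0.2645] open 0.0644 F [-0.3 -0.8 -0.3]
 tool axes x [ 0.513 -0.333 -0.792] y [-0.537 -0.844  0.007] z [-0.67   0.422 -0.611]
 now-frame mm [62.2 44.3 25.4]  after-turn mm [57.2 45.  34.3]  rotvec [-0.008  0.143 -0.016] q [ 0.5  -0.12 -0.29  2.42  0.74  0.29 -2.59]
```

Run:
```python
from h import *
th=.75; g=np.array([.425,-.272,.027]); d=np.array([np.sin(th)*np.cos(-.55),np.sin(th)*np.sin(-.55),-np.cos(th)])
print(d); need(g-d*.093,-.55,th)
im=viewer.grab_frame('wrist');cv2.imwrite('pics/w9.png',cv2.cvtColor(im,cv2.COLOR_RGB2BGR))
print(proj('wrist',[.425,-.272,.03]),proj('wrist',[.425,-.272,.061]))
```

```text
[ 0.58111376 -0.35628387 -0.73168887]
t 15.35 pos [ 0.4089 -0.2087  0.2645] open 0.0644 F [-0.3 -0.8 -0.3]
 tool axes x [ 0.513 -0.333 -0.792] y [-0.537 -0.844  0.007] z [-0.67   0.422 -0.611]
 now-frame mm [124.7  44.7 116.2]  after-turn mm [112.6  45.6 127.6]  rotvec [-0.009  0.093 -0.016] q [ 0.5  -0.12 -0.29  2.42  0.74  0.29 -2.59]
[357.02564827 256.15977996] [360.03567243 252.00746644]
```

View pics/w9.png

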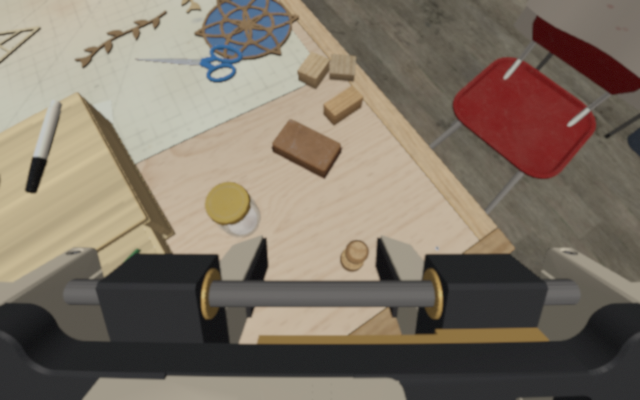

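```bash
python3 -m handwheel '[[20,7.5,19.4,0,0,0,0.7],[20,7.5,19.4,0,0,0,0.7],[20,7.5,19.4,0,0,0,0.7],[20,7.5,19.4,0,0,0,0.7],[20,7.5,19.4,0,0,0,0.7],[0,0,0,0,0,0,0.7]]'
python3 - <<'E'
from h import *
th=.75; g=np.array([.425,-.272,.027]); d=np.array([np.sin(th)*np.cos(-.55),np.sin(th)*np.sin(-.55),-np.cos(th)])
need(g-d*.093,-.55,th)
E
```

```text
time: 15.9
eef_pos: [0.401, -0.218, 0.244]
tool_rot: [0.861, -0.257, -0.426, -0.109]
wrist_force: [-0.2, -0.4, -0.5]
opening: 0.064
t 15.9 pos [ 0.401 -0.218  0.244] open 0.064 F [-0.2 -0.4 -0.5]
 tool axes x [ 0.505 -0.349 -0.789] y [-0.535 -0.844  0.032] z [-0.677  0.406 -0.613]
 now-frame mm [109.7  29.  103.3]  after-turn mm [ 98.9  33.5 112.3]  rotvec [ 0.009  0.09  -0.034] q [ 1.14 -0.06 -0.86  2.43  0.9   0.2  -2.69]
```

```bash
python3 -m handwheel '[[-10,0,-10,0,-0.12,0,0.7],[-10,0,-10,0,-0.12,0,0.7],[0,0,-10,0,-0.12,0,0.7],[0,0,-10,0,-0.12,0,0.7],[0,0,-10,0,-0.12,0,0.7],[0,0,0,0,-0.06,0,0.7],[0,0,0,0,0,0,0.7]]'
python3 - <<'E'
from h import *
need([.46,-.24,.25],-.55,0)
E
```

```text
time: 16.48
eef_pos: [0.4274, -0.2456, 0.2716]
tool_rot: [0.727, -0.239, -0.622, -0.165]
wrist_force: [0.5, -0.7, -0.5]
opening: 0.064
t 16.48 pos [ 0.4274 -0.2456  0.2716] open 0.064 F [ 0.5 -0.7 -0.5]
 tool axes x [ 0.112 -0.143 -0.983] y [-0.554 -0.831  0.057] z [-0.825  0.538 -0.172]
 now-frame mm [ 24.1 -23.9 -20.2]  after-turn mm [ 21.6 -21.8 -24.9]  rotvec [-0.033 -0.172 -0.06 ] q [ 0.93  0.17 -0.66  1.94  0.26  0.93 -2.01]
```

```bash
python3 -m handwheel '[[0,0,0,-0.03,-0.09,-0.03,0.7],[0,-20,-24,0,-0.08,-0.03,0.7],[0,0,0,-0.125,0,0,0.7],[0,0,0,-0.125,0,0,0.7],[0,0,0,-0.125,0,0,0.7],[0,0,0,-0.125,0,0,0.7],[0,0,0,-0.125,0,0,0.7],[0,0,0,-0.125,0,0,0.7]]'; python3 -m handwheel '[[0,0,0,-0.125,0,0,0.7],[0,0,0,-0.125,0,0,0.7],[0,0,0,-0.125,0,0,0.7],[0,0,0,-0.125,0,0,0.7],[0,0,0,-0.125,0,0,0.7],[0,0,0,-0.125,0,0,0.7],[0,0,0,-0.125,0,0,0.7],[0,0,0,-0.125,0,0,0.7]]';python3 -m handwheel '[[0,0,0,-0.125,0,0,0.7],[0,0,0,-0.125,0,0,0.7],[0,0,0,-0.125,0,0,0.7],[0,0,0,-0.125,0,0,0.7],[0,0,0,-0.125,0,0,0.7],[0,0,0,-0.125,0,0,0.7],[0,0,0,-0.125,0,0,0.7],[0,0,0,-0.125,0,0,0.7]]'
python3 - <<'E'
from h import *
need([.46,-.24,.25],-.55,0)
E
```

```text
time: 17.15
eef_pos: [0.4546, -0.2396, 0.2719]
tool_rot: [0.704, 0.07, -0.703, 0.075]
wrist_force: [-0.7, 0.2, 0.6]
opening: 0.0641
time: 17.82
eef_pos: [0.4545, -0.2396, 0.2718]
tool_rot: [-0.581, -0.398, 0.584, -0.403]
wrist_force: [-0.1, 0.0, -0.7]
opening: 0.0643
time: 18.48
eef_pos: [0.4545, -0.2395, 0.2716]
tool_rot: [0.317, 0.63, -0.321, 0.632]
wrist_force: [-0.7, 0.2, 0.1]
opening: 0.064
t 18.48 pos [ 0.4545 -0.2395  0.2716] open 0.064 F [-0.7  0.2  0.1]
 tool axes x [ 0.    -0.007 -1.   ] y [ 0.806  0.592 -0.004] z [ 0.592 -0.806  0.006]
 now-frame mm [21.6  4.3  3.5]  after-turn mm [21.6  2.5  4.9]  rotvec [-0.387  0.005  0.005] q [ 1.24  0.5  -1.22  1.75  0.5   1.25  0.53]
```

```bash
python3 -m handwheel '[[0,0,0,-0.125,0,0,0.7],[0,0,0,-0.125,0,0,0.7],[0,0,0,-0.125,0,0,0.7],[0,0,20,0,0.12,0,0.7],[0,0,20,0,0.12,0,0.7],[0,0,20,0,0.12,0,0.7],[0,0,20,0,0.12,0,0.7],[0,0,0,0,0,0,0.7]]'
python3 - <<'E'
from h import *
def tgt(ph,yaw,back,g=np.array([.425,-.272,.017])):
    d=np.array([-np.sin(ph)*np.cos(yaw),-np.sin(ph)*np.sin(yaw),-np.cos(ph)]); return g-d*back
need(tgt(1.05,-.55,.11),-.55,-1.05)
E
```

```text
time: 19.15
eef_pos: [0.5233, -0.2844, 0.2484]
tool_rot: [0.241, 0.824, -0.147, 0.491]
wrist_force: [-1.5, -0.3, -4.6]
opening: 0.0645
t 19.15 pos [ 0.5233 -0.2844  0.2484] open 0.0645 F [-1.5 -0.3 -4.6]
 tool axes x [-0.401  0.253 -0.88 ] y [ 0.541  0.841 -0.005] z [ 0.739 -0.478 -0.474]
 now-frame mm [152.8 -39.8  89.2]  after-turn mm [ 83.4 -40.8 155.8]  rotvec [-0.019  0.556 -0.012] q [ 0.9   0.89 -1.02  1.17  0.46  1.86  0.97]
```

```bash
python3 -m handwheel '[[25,-7,15,0,0,0,0.7],[25,-7,15,0,0,0,0.7],[25,-7,15,0,0,0,0.7],[25,-7,15,0,0,0,0.7],[0,-7,0,0,0.1,0,0.7],[0,0,0,0,0.1,0,0.7],[0,0,0,0,0.1,0,0.7],[0,0,0,0,0,0,0.7]]'
python3 - <<'E'
from h import *
def tgt(ph,yaw,back,g=np.array([.425,-.272,.017])):
    d=np.array([-np.sin(ph)*np.cos(yaw),-np.sin(ph)*np.sin(yaw),-np.cos(ph)]); return g-d*back
need(tgt(1.05,-.55,.11),-.55,-1.05)
E
```

```text
time: 19.82
eef_pos: [0.5101, -0.3153, 0.1368]
tool_rot: [0.259, 0.885, -0.11, 0.37]
wrist_force: [1.1, 0.3, -1.7]
opening: 0.0643
t 19.82 pos [ 0.5101 -0.3153  0.1368] open 0.0643 F [ 1.1  0.3 -1.7]
 tool axes x [-0.592  0.377 -0.712] y [ 0.54   0.842 -0.003] z [ 0.598 -0.387 -0.702]
 now-frame mm [46.1 -7.4 45.9]  after-turn mm [32.2 -7.6 56.5]  rotvec [-0.015  0.272 -0.014] q [ 0.84  1.13 -0.89  1.02  0.45  2.    1.05]
```

```bash
python3 -m handwheel '[[15,-4,15,0,0,0,0.7],[15,-3,15,0,0,0,0.7],[5,0,10,0,0.08,0,0.7],[0,0,0,0,0.08,0,0.7],[0,0,0,0,0,0,0.7]]'
python3 - <<'E'
from h import *
def tgt(ph,yaw,back,g=np.array([.425,-.272,.017])):
    d=np.array([-np.sin(ph)*np.cos(yaw),-np.sin(ph)*np.sin(yaw),-np.cos(ph)]); return g-d*back
need(tgt(.9,-.55,.11),-.55,-.9)
im=viewer.grab_frame('scene'); cv2.imwrite('pics/s10.png',cv2.resize(cv2.cvtColor(im,cv2.COLOR_RGB2BGR)[100:300,290:530],None,fx=3,fy=3))
E
```

```text
time: 20.23
eef_pos: [0.4988, -0.3247, 0.0794]
tool_rot: [0.259, 0.91, -0.099, 0.309]
wrist_force: [-0.5, -0.4, -1.8]
opening: 0.0643
t 20.23 pos [ 0.4988 -0.3247  0.0794] open 0.0643 F [-0.5 -0.4 -1.8]
 tool axes x [-0.675  0.411 -0.613] y [ 0.533  0.846 -0.019] z [ 0.511 -0.339 -0.79 ]
 now-frame mm [-0.3  6.2 -7.5]  after-turn mm [-0.3  6.4 -7.3]  rotvec [-0.022 -0.011  0.003] q [ 0.72  1.18 -0.55  0.96  0.29  2.    1.23]
```

View pics/s10.png

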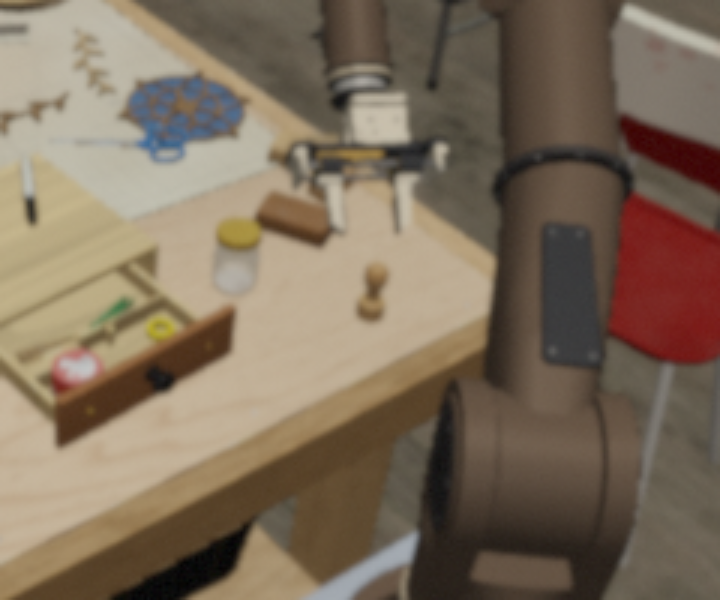

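```bash
python3 -m handwheel '[[0,6,-7,0,0,0,0.7],[20,0,0,0,0,0,0.7],[20,0,0,0,0,0,0.7],[0,0,0,0,0,0,0.7],[0,0,0,0,0,0,0.7]]'
python3 - <<'E'
from h import *
def tgt(ph,yaw,back,g=np.array([.425,-.272,.017])):
    d=np.array([-np.sin(ph)*np.cos(yaw),-np.sin(ph)*np.sin(yaw),-np.cos(ph)]); return g-d*back
need(tgt(.9,-.55,.014),-.55,-.9)
im=viewer.grab_frame('top'); cv2.imwrite('pics/t11.png',cv2.resize(cv2.cvtColor(im,cv2.COLOR_RGB2BGR)[170:290,370:490],None,fx=5,fy=5,interpolation=cv2.INTER_CUBIC))
E
```

```text
time: 20.7
eef_pos: [0.4752, -0.2985, 0.0662]
tool_rot: [0.261, 0.908, -0.093, 0.315]
wrist_force: [0.9, -0.2, 1.1]
opening: 0.0646
t 20.7 pos [ 0.4752 -0.2985  0.0662] open 0.0646 F [ 0.9 -0.2  1.1]
 tool axes x [-0.665  0.414 -0.621] y [ 0.532  0.847 -0.005] z [ 0.524 -0.334 -0.784]
 now-frame mm [60.9 -4.   3.4]  after-turn mm [60.9 -3.7  3.3]  rotvec [-0.011 -0.001 -0.005] q [ 0.75  1.15 -0.59  1.1   0.28  1.9   1.19]
```

View pics/t11.png

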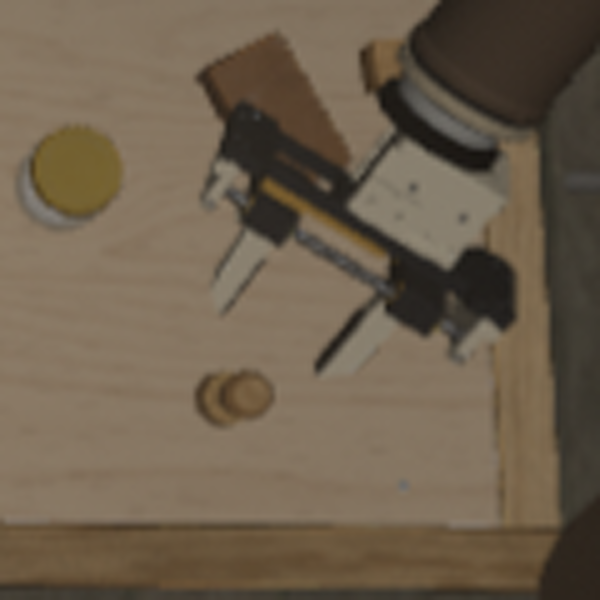

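Run:
```python
from h import *
print(onz('top',414.5,249.5,0),onz('top',419.4,248.7,.061))
def tgt(ph,yaw,back,g=np.array([.423,-.2755,.017])):
    d=np.array([-np.sin(ph)*np.cos(yaw),-np.sin(ph)*np.sin(yaw),-np.cos(ph)]); return g-d*back
need(tgt(.9,-.55,.014),-.55,-.9)
```

```text
[ 0.42587456 -0.27537386  0.        ] [ 0.42558204 -0.27476169  0.061     ]
t 20.75 pos [ 0.4757 -0.2991  0.0662] open 0.0642 F [-0.4 -0.4 -0.3]
 tool axes x [-0.664  0.414 -0.622] y [ 0.533  0.846 -0.005] z [ 0.524 -0.335 -0.783]
 now-frame mm [61.4 -7.8  3. ]  after-turn mm [61.5 -7.5  3. ]  rotvec [-0.012  0.    -0.006] q [ 0.75  1.15 -0.59  1.1   0.28  1.9   1.19]
```

```bash
python3 -m handwheel '[[0,-6,3,0,0,0,0.7],[20,0,0,0,0,0,0.7],[20,0,0,0,0,0,0.7],[15,0,0,0,0,0,0.7],[0,0,0,0,0,0,0.7],[0,0,0,0,0,0,0.7],[0,0,0,0,0,0,0.7]]'
python3 - <<'E'
from h import *
def tgt(ph,yaw,back,g=np.array([.4257,-.275,.017])):
    d=np.array([-np.sin(ph)*np.cos(yaw),-np.sin(ph)*np.sin(yaw),-np.cos(ph)]); return g-d*back
need(tgt(.9,-.55,.014),-.55,-.9)
im=viewer.grab_frame('wrist');cv2.imwrite('pics/w12.png',cv2.cvtColor(im,cv2.COLOR_RGB2BGR))
E
```

```text
time: 21.33
eef_pos: [0.4377, -0.2839, 0.0285]
tool_rot: [0.261, 0.907, -0.095, 0.315]
wrist_force: [0.3, 0.6, -0.1]
opening: 0.0642
t 21.33 pos [ 0.4377 -0.2839  0.0285] open 0.0642 F [ 0.3  0.6 -0.1]
 tool axes x [-0.665  0.414 -0.621] y [ 0.534  0.845 -0.008] z [ 0.522 -0.337 -0.783]
 now-frame mm [ 4.8  1.3 -0.2]  after-turn mm [ 4.8  1.3 -0.2]  rotvec [-0.015 -0.    -0.006] q [ 0.79  1.14 -0.58  1.25  0.3   1.77  1.18]
```

View pics/w12.png

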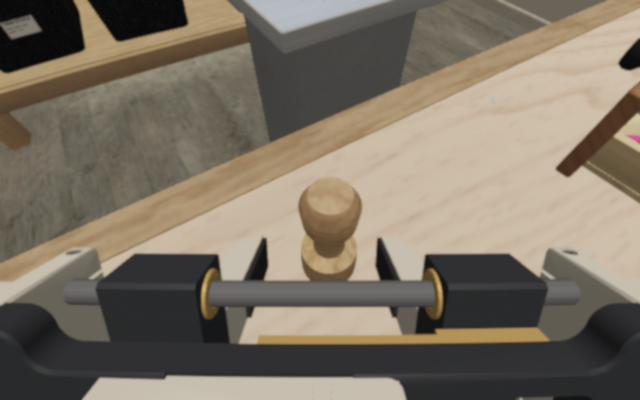

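```bash
python3 -m handwheel '[[5,1,0,0,0,0,0.7],[0,0,0,0,0,0,0.2],[0,0,0,0,0,0,0.2],[0,0,0,0,0,0,0.2],[0,0,0,0,0,0,0.2],[0,0,0,0,0,0,0.2],[0,0,0,0,0,0,0.2],[0,0,0,0,0,0,0.2]]' 40; python3 -m handwheel '[[0,0,0,0,0,0,0.2]]'
python3 - <<'E'
from h import *
im=viewer.grab_frame('wrist');cv2.imwrite('pics/w13.png',cv2.cvtColor(im,cv2.COLOR_RGB2BGR))
need([.4377,-.28,.028],-.55,-.9)
E
```

```text
time: 22.05
eef_pos: [0.4337, -0.2803, 0.0247]
tool_rot: [0.261, 0.908, -0.095, 0.314]
wrist_force: [0.3, 0.4, 1.2]
opening: 0.0299
time: 22.13
eef_pos: [0.4337, -0.2803, 0.0247]
tool_rot: [0.261, 0.908, -0.095, 0.314]
wrist_force: [0.6, 0.4, 0.3]
opening: 0.0298
t 22.18 pos [ 0.4337 -0.2804  0.0247] open 0.0305 F [-0.   0.2 -0.1]
 tool axes x [-0.666  0.414 -0.62 ] y [ 0.534  0.846 -0.009] z [ 0.521 -0.337 -0.785]
 now-frame mm [-4.6  2.4 -0.6]  after-turn mm [-4.6  2.4 -0.6]  rotvec [-0.015 -0.002 -0.005] q [ 0.79  1.14 -0.58  1.26  0.3   1.76  1.17]
```

View pics/w13.png

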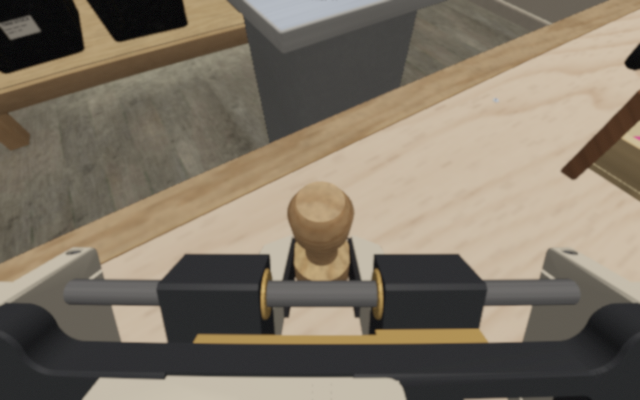

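```bash
python3 -m handwheel '[[-6,0,-8,0,0,0,0.2],[-22,0,-28,0,0,0,0.2],[-22,0,-28,0,0,0,0.2],[-22,0,-28,0,0,0,0.2],[0,0,0,0,-0.11,0,0.2],[0,0,0,0,-0.11,0,0.2],[0,0,0,0,-0.11,0,0.2],[0,0,0,0,0,0,0.2]]'
python3 - <<'E'
from h import *
im=viewer.grab_frame('wrist');cv2.imwrite('pics/w14.png',cv2.cvtColor(im,cv2.COLOR_RGB2BGR))
need([.4377,-.28,.15],-.55,0)
E
```

```text
time: 22.85
eef_pos: [0.4337, -0.2785, 0.1451]
tool_rot: [0.24, 0.842, -0.138, 0.463]
wrist_force: [1.6, -0.3, 0.1]
opening: 0.0304
t 22.9 pos [ 0.4331 -0.2789  0.1443] open 0.0301 F [ 0.5 -0.1 -0.2]
 tool axes x [-0.461  0.28  -0.842] y [ 0.533  0.846 -0.01 ] z [ 0.71  -0.453 -0.539]
 now-frame mm [-7.2  1.5  0.7]  after-turn mm [-5.7  1.5  4.5]  rotvec [-0.015 -0.57   0.006] q [ 0.88  0.81 -0.67  1.48  0.3   1.57  1.15]
```

View pics/w14.png

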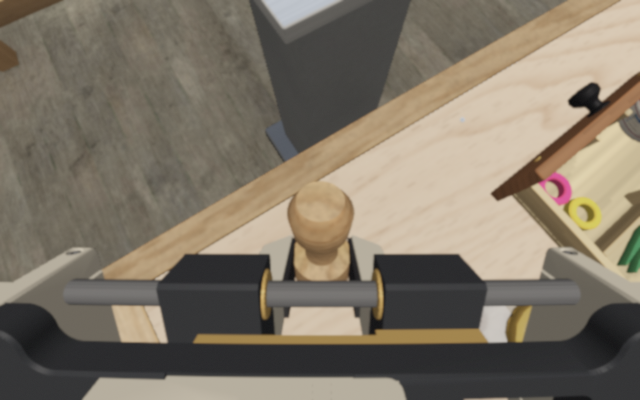

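Run:
```python
from h import *
p=0.
G=cab(-.182-.0123*np.sin(p),.0083,.15+.0123*np.cos(p))
need(G,CY,0)
```

```text
t 22.9 pos [ 0.4331 -0.2789  0.1443] open 0.0301 F [ 0.5 -0.1 -0.2]
 tool axes x [-0.461  0.28  -0.842] y [ 0.533  0.846 -0.01 ] z [ 0.71  -0.453 -0.539]
 now-frame mm [ 37.8 325.6 -98.2]  after-turn mm [-18.  324.4 107.5]  rotvec [-0.612 -0.554 -0.169] q [ 0.88  0.81 -0.67  1.48  0.3   1.57  1.15]
```

```bash
python3 -m handwheel '[[-10,0,0,0,-0.115,0,0.2],[-10,0,0,0,-0.115,0,0.2],[-10,0,0,0,-0.115,0,0.2],[-10,0,0,0,-0.115,0,0.2],[-10,0,0,0,-0.115,0,0.2],[0,0,0,-0.12,0,0,0.2],[0,0,0,-0.12,0,0,0.2],[0,0,0,-0.12,0,0,0.2]]'; python3 -m handwheel '[[0,0,0,-0.12,0,0,0.2],[0,0,0,-0.12,0,0,0.2],[0,36,12,0,0,0,0.2],[0,36,12,0,0,0,0.2],[0,36,12,0,0,0,0.2],[0,36,12,0,0,0,0.2],[0,36,12,0,0,0,0.2],[0,36,12,0,0,0,0.2]]'
python3 - <<'E'
from h import *
p=0.3
G=cab(-.182-.0123*np.sin(p),.0083,.12+.0123*np.cos(p))
need(G,CY,.3)
E
```

```text
time: 23.57
eef_pos: [0.4473, -0.2881, 0.1881]
tool_rot: [0.067, 0.705, -0.073, 0.702]
wrist_force: [0.7, -1.2, -1.1]
opening: 0.0302
time: 24.23
eef_pos: [0.5121, -0.068, 0.1854]
tool_rot: [-0.015, 0.709, 0.01, 0.705]
wrist_force: [1.3, -0.5, -0.1]
opening: 0.0302
t 24.23 pos [ 0.5121 -0.068   0.1854] open 0.0302 F [ 1.3 -0.5 -0.1]
 tool axes x [-0.007 -0.008 -1.   ] y [-0.035  0.999 -0.008] z [ 0.999  0.035 -0.007]
 now-frame mm [ 52.6 119.7   8.4]  after-turn mm [ 54.6 119.   -4.8]  rotvec [-0.028 -0.307  0.012] q [ 0.7   0.49 -0.93  1.86  0.47  1.03  1.18]
```

```bash
python3 -m handwheel '[[0,39,0,-0.028,0,0,0.2],[0,39,0,0,0,0,0.2],[0,39,0,0,0,0,0.2],[0,0,0,0,-0.1,0,0.2],[0,0,0,0,-0.1,0,0.2],[0,0,0,0,-0.1,0,0.2],[0,0,0,0,0,0,0.2],[0,0,0,0,0,0,0.2]]'
python3 - <<'E'
from h import *
p=0.35
G=cab(-.182-.0123*np.sin(p),.0083,.12+.0123*np.cos(p))
need(G,CY,p)
im=viewer.grab_frame('wrist');cv2.imwrite('pics/w15.png',cv2.cvtColor(im,cv2.COLOR_RGB2BGR))
im=viewer.grab_frame('top'); cv2.imwrite('pics/t15.png',cv2.resize(cv2.cvtColor(im,cv2.COLOR_RGB2BGR)[150:260,250:390],None,fx=5,fy=5,interpolation=cv2.INTER_CUBIC))
E
```

```text
time: 24.9
eef_pos: [0.5045, 0.0465, 0.1844]
tool_rot: [-0.024, 0.596, 0.022, 0.802]
wrist_force: [0.8, 0.1, -0.1]
opening: 0.0299
t 24.9 pos [0.5045 0.0465 0.1844] open 0.0299 F [ 0.8  0.1 -0.1]
 tool axes x [ 0.288  0.008 -0.957] y [-0.064  0.998 -0.011] z [0.955 0.064 0.288]
 now-frame mm [53.7  4.8 -4.6]  after-turn mm [53.4  4.2 -7.7]  rotvec [ 0.003 -0.058  0.011] q [ 0.54  0.32 -0.93  2.12  0.6   0.62  0.85]
```

View pics/w15.png

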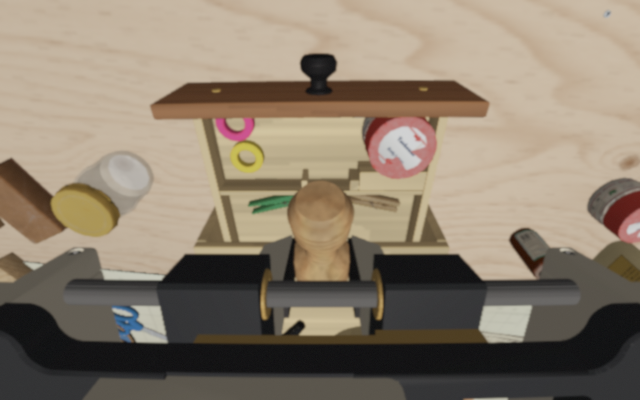

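View pics/t15.png

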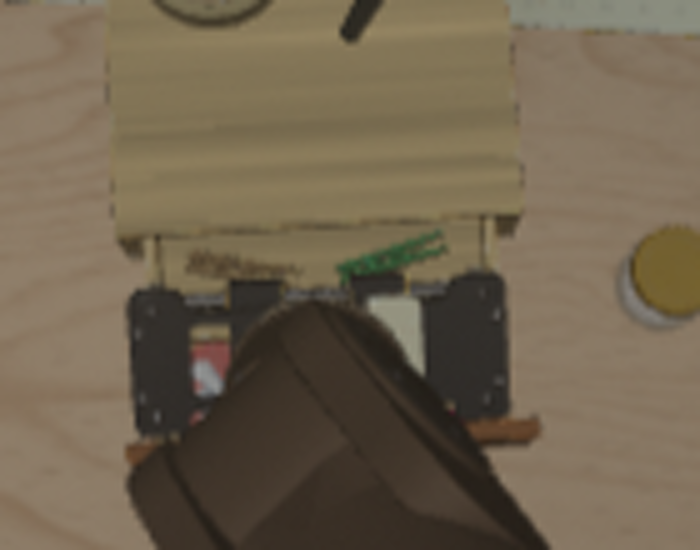

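Run:
```python
im=__import__('cv2').imread('pics/w15.png'); import cv2; cv2.imwrite('pics/w15c.png',cv2.resize(im[70:250,180:460],None,fx=2.8,fy=2.8,interpolation=cv2.INTER_CUBIC))
```

```text
(no output)
```

View pics/w15c.png

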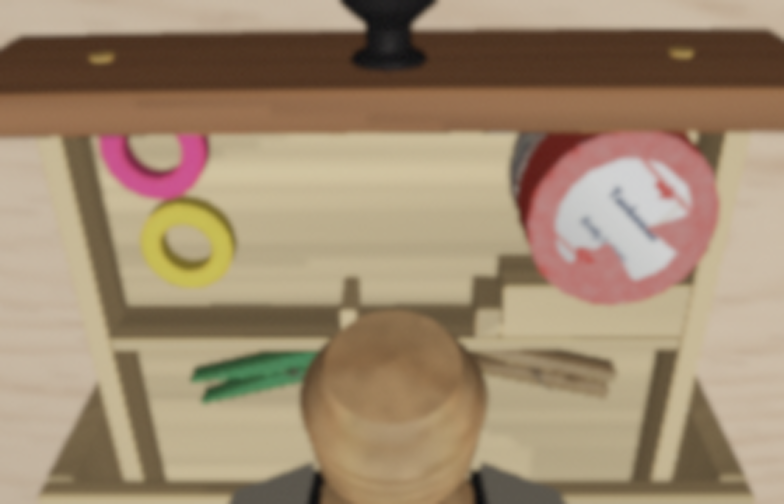

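Run:
```python
from h import *
f=lambda x,y:(180+x/2.8,70+y/2.8)
for n,p in [('stub-y in',(357,315)),('stub-y out',(340,315)),('stub+y in',(475,315)),('stub+y out',(502,315)),('wall -y',(107,335)),('wall +y',(690,335)),('fill',(502,287)),('rearwall',(250,338))]:
    print(n,tocab(onz('wrist',*f(*p),.041)).round(4))
s=get_state(); print('tcp cab',tocab(s['eef_pos']), 'grip')
T=viewer.camera_params('wrist')['T']; R=Ro.from_quat(s['tool_rot']).as_matrix(); print('cam in tool',(R.T@(T[:3,3]-s['eef_pos'])).round(4))
```

```text
stub-y in [-0.1621 -0.0096]
stub-y out [-0.162  -0.0156]
stub+y in [-0.1622  0.032 ]
stub+y out [-0.1623  0.0415]
wall -y [-0.1534 -0.1001]
wall +y [-0.1543  0.1095]
fill [-0.1735  0.0407]
rearwall [-0.1523 -0.0484]
tcp cab [-0.19504971  0.00454625] grip
cam in tool [-0.136   0.001  -0.0816]
```

```bash
python3 -m handwheel '[[0,6,-4,0,-0.055,0,0.2],[20,0,0,0,0,0,0.2],[20,0,0,0,0,0,0.2],[20,0,0,0,0,0,0.2],[15,0,0,0,0,0,0.2],[0,0,0,0,0,0,0.2],[0,0,0,0,0,0,0.2]]'
python3 - <<'E'
from h import *
p=0.35
G=cab(-.181-.0123*np.sin(p),.0105,.056+.0123*np.cos(p))
need(G,CY,p)
im=viewer.grab_frame('wrist');cv2.imwrite('pics/w16.png',cv2.resize(cv2.cvtColor(im,cv2.COLOR_RGB2BGR)[20:300,140:500],None,fx=2,fy=2))
im=viewer.grab_frame('scene'); cv2.imwrite('pics/s16.png',cv2.resize(cv2.cvtColor(im,cv2.COLOR_RGB2BGR)[130:280,230:390],None,fx=4,fy=4,interpolation=cv2.INTER_CUBIC))
E
```

```text
time: 25.58
eef_pos: [0.5281, 0.0546, 0.1126]
tool_rot: [-0.022, 0.573, 0.024, 0.819]
wrist_force: [-0.6, -0.4, -0.3]
opening: 0.0297
t 25.58 pos [0.5281 0.0546 0.1126] open 0.0297 F [-0.6 -0.4 -0.3]
 tool axes x [ 0.343  0.014 -0.939] y [-0.064  0.998 -0.009] z [0.937 0.063 0.343]
 now-frame mm [ 38.3   0.3 -26.7]  after-turn mm [ 38.3  -0.1 -26.7]  rotvec [ 0.003 -0.     0.008] q [ 0.31  0.41 -0.7   2.21  0.96  0.43  0.48]
```

View pics/w16.png

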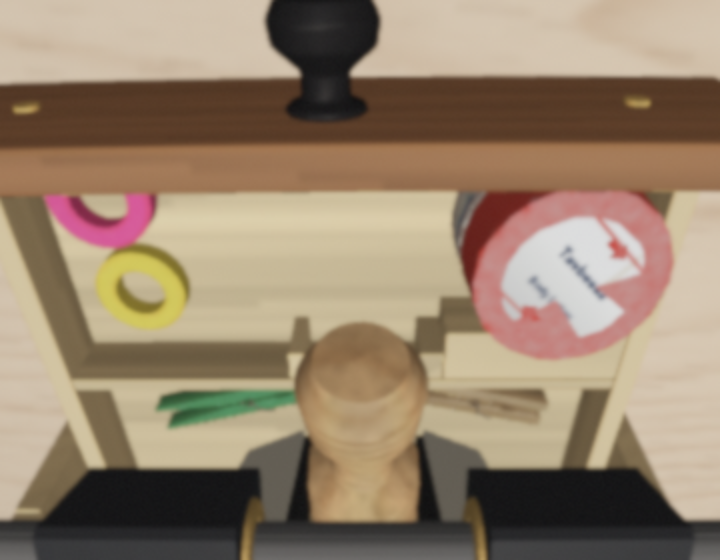

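View pics/s16.png

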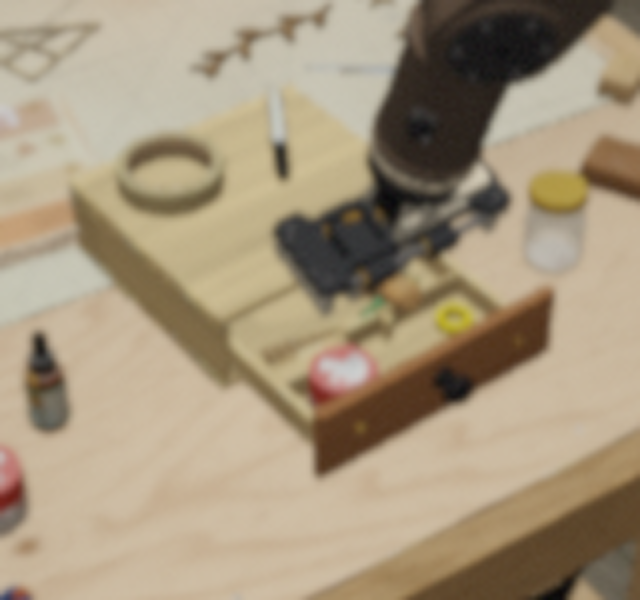

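```bash
python3 -m handwheel '[[0,0,-26.5,0,0,0,0.2],[15,0,0,0,0,0,0.2],[10,0,0,0,0,0,0.2],[6,0,0,0,0,0,0.2],[0,0,0,0,0,0,0.2],[0,0,0,0,0,0,0.2]]'
python3 - <<'E'
from h import *
p=0.35
G=cab(-.181-.0123*np.sin(p),.0105,.056+.0123*np.cos(p))
need(G,CY,p)
im=viewer.grab_frame('wrist');cv2.imwrite('pics/w17.png',cv2.resize(cv2.cvtColor(im,cv2.COLOR_RGB2BGR)[20:300,140:500],None,fx=2,fy=2))
E
```

```text
time: 26.18
eef_pos: [0.5135, 0.0531, 0.0758]
tool_rot: [-0.022, 0.572, 0.024, 0.82]
wrist_force: [-0.2, -0.6, -1.2]
opening: 0.0305
t 26.18 pos [0.5135 0.0531 0.0758] open 0.0305 F [-0.2 -0.6 -1.2]
 tool axes x [ 0.346  0.014 -0.938] y [-0.064  0.998 -0.009] z [0.936 0.064 0.346]
 now-frame mm [ 8.7  0.5 -0.2]  after-turn mm [ 8.7  0.4 -0.2]  rotvec [0.003 0.003 0.008] q [ 0.19  0.44 -0.56  2.28  1.21  0.34  0.22]
```

View pics/w17.png

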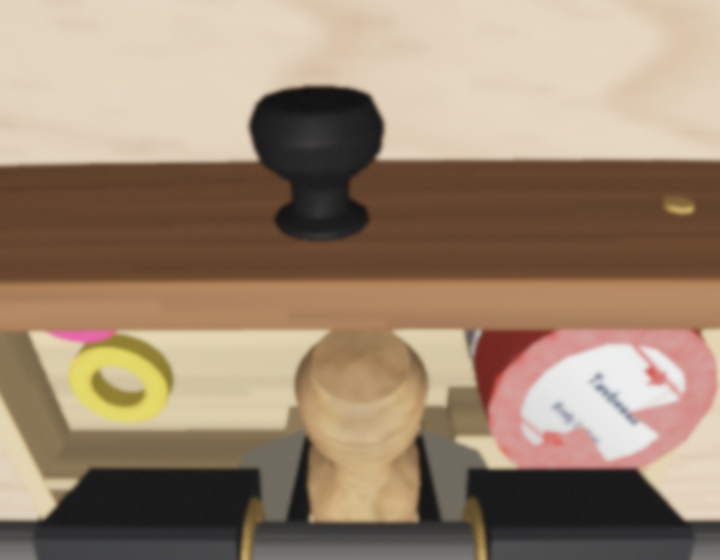

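Run:
```python
from h import *
s=get_state(); R=Ro.from_quat(s['tool_rot']).as_matrix(); G=s['eef_pos']+.0123*R[:,0]; k=R@np.array([-.62,0,-.785]); E=G+.058*k
print('G',tocab(G),G[2],'end',tocab(E),E[2],'base',tocab(G-.017*k),(G-.017*k)[2])
print('front inner',tocab(onz('wrist',320,184,.076)),'outer',tocab(onz('wrist',320,160,.076)),'knobhead',tocab(onz('wrist',298.5,68,.0625)))
```

```text
G [-0.18378086  0.01000361] 0.06433323453703421 end [-0.23893937  0.01015653] 0.08232263440460753 base [-0.16761372  0.00995878] 0.05906047940343513
front inner [-0.24308835  0.01049589] outer [-0.25427963  0.01052764] knobhead [-0.28443773  0.00269666]
```

```bash
python3 -m handwheel '[[4,0.5,0,0,0,0,0.2],[4,0,0,0,0,0,0.2],[0,0,0,0,0,0,0.2],[0,0,0,0,0,0,0.2]]'; python3 -m handwheel '[[3,0,0,0,0,0,0.2],[0,0,0,0,0,0,0.2],[0,0,0,0,0,0,0.2]]'
python3 - <<'E'
from h import *
s=get_state(); R=Ro.from_quat(s['tool_rot']).as_matrix(); G=s['eef_pos']+.0123*R[:,0]; k=R@np.array([-.62,0,-.785]); E=G+.058*k
print('G',tocab(G),G[2],'end',tocab(E),E[2])
tip=s['eef_pos']+.022*R[:,0]; print('tip z',tip[2], 'x',tocab(tip))
E
```

```text
time: 26.57
eef_pos: [0.5158, 0.0537, 0.068]
tool_rot: [-0.022, 0.572, 0.024, 0.82]
wrist_force: [-0.1, 0.6, -0.4]
opening: 0.0298
time: 26.82
eef_pos: [0.5167, 0.0538, 0.0647]
tool_rot: [-0.022, 0.572, 0.024, 0.82]
wrist_force: [0.4, -0.8, -0.4]
opening: 0.0299
G [-0.18049286  0.0104781 ] 0.05318258612665914 end [-0.2356309  0.010601 ] 0.07123484422086337
tip z 0.04407796561106851 x [-0.17714774  0.01040037]
```

```bash
python3 -m handwheel '[[3,0,0,0,0,0,0.2],[0,0,0,0,0,0,0.2],[0,0,0,0,0,0,0.2]]'; python3 -m handwheel '[[3,0,0,0,0,0,0.2],[0,0,0,0,0,0,0.2],[0,0,0,0,0,0,0.2]]'
```

```text
time: 27.07
eef_pos: [0.5176, 0.0539, 0.0617]
tool_rot: [-0.022, 0.572, 0.024, 0.82]
wrist_force: [-0.1, -0.0, -0.9]
opening: 0.0298
time: 27.32
eef_pos: [0.5187, 0.054, 0.0588]
tool_rot: [-0.022, 0.572, 0.024, 0.82]
wrist_force: [1.1, 0.3, -0.3]
opening: 0.0299
```

```bash
python3 -m handwheel '[[3,0,-1.5,0,0,0,0.2],[0,0,0,0,0,0,0.2],[0,0,0,0,0,0,0.2]]'; python3 -m handwheel '[[3,0,-1.5,0,0,0,0.2],[0,0,0,0,0,0,0.2],[0,0,0,0,0,0,0.2]]'; python3 -m handwheel '[[3,0,-1.5,0,0,0,0.2],[0,0,0,0,0,0,0.2],[0,0,0,0,0,0,0.2]]'
```

```text
time: 27.57
eef_pos: [0.5187, 0.0537, 0.0559]
tool_rot: [-0.022, 0.572, 0.024, 0.82]
wrist_force: [-0.8, -2.0, 2.9]
opening: 0.0301
time: 27.82
eef_pos: [0.5201, 0.0537, 0.0541]
tool_rot: [-0.022, 0.57, 0.024, 0.821]
wrist_force: [-0.5, -3.4, 16.1]
opening: 0.0302
time: 28.07
eef_pos: [0.5178, 0.0535, 0.0492]
tool_rot: [-0.022, 0.572, 0.024, 0.82]
wrist_force: [2.3, -1.3, 0.1]
opening: 0.03
```

Run:
```python
from h import *
im=viewer.grab_frame('wrist');cv2.imwrite('pics/w18.png',cv2.cvtColor(im,cv2.COLOR_RGB2BGR))
s=get_state(); R=Ro.from_quat(s['tool_rot']).as_matrix(); G=s['eef_pos']+.0123*R[:,0]; print(tocab(G),G[2])
```

```text
[-0.17943008  0.01009798] 0.037575308284018435
```

View pics/w18.png

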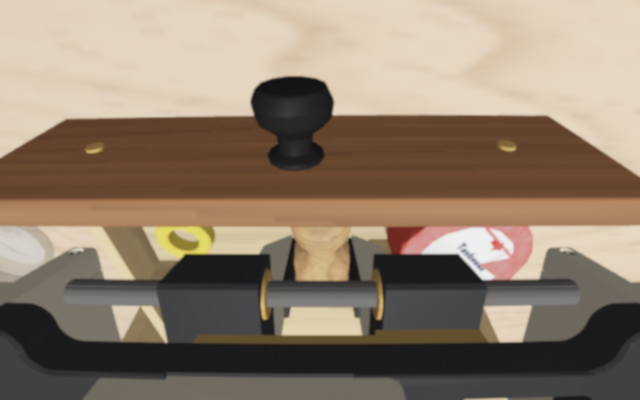

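```bash
python3 -m handwheel '[[0,0,0,0,0,0,0.4],[0,0,0,0,0,0,0.43],[0,0,0,0,0,0,0.43]]' 10; python3 -m handwheel '[[-9,0,3.5,0,0,0,0.43],[-14,0,5.2,0,0,0,0.43],[-28,0,10.4,0,0,0,0.43],[-28,0,10.4,0,0,0,0.43],[-28,0,10.4,0,0,0,0.43],[0,0,0,0,0.1,0,0.6],[0,0,0,0,0.1,0,0.6],[0,0,0,0,0.1,0,0.6]]'
python3 - <<'E'
from h import *
im=viewer.grab_frame('wrist');cv2.imwrite('pics/w19.png',cv2.cvtColor(im,cv2.COLOR_RGB2BGR))
need(cab(-.22,0,.2),CY,0)
E
```

```text
time: 28.37
eef_pos: [0.518, 0.0501, 0.049]
tool_rot: [-0.023, 0.572, 0.021, 0.82]
wrist_force: [1.4, -11.0, 5.5]
opening: 0.039
time: 29.03
eef_pos: [0.5177, 0.0547, 0.1619]
tool_rot: [-0.025, 0.689, 0.021, 0.724]
wrist_force: [2.1, -0.9, -0.1]
opening: 0.0533
t 29.08 pos [0.5198 0.0541 0.1612] open 0.0541 F [ 7.  -0.5  1.8]
 tool axes x [ 0.042 -0.004 -0.999] y [-0.063  0.998 -0.007] z [0.997 0.063 0.042]
 now-frame mm [-40.3 -11.  -36.8]  after-turn mm [-38.8 -10.7 -38.5]  rotvec [-0.001  0.042  0.007] q [ 0.44  0.49 -0.88  1.91  0.5   0.92  0.95]
```

View pics/w19.png

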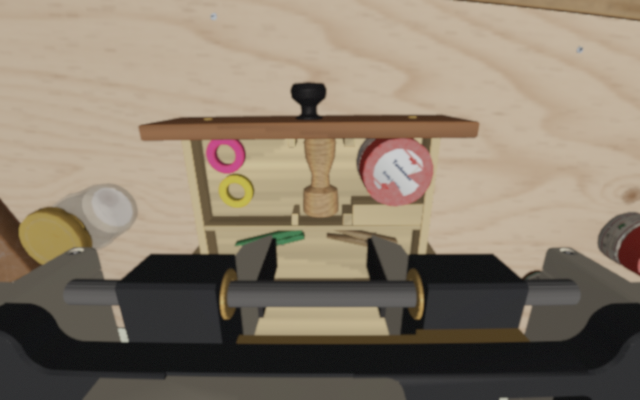

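```bash
python3 -m handwheel '[[-10,0,-20,0,0.04,0,0],[0,-5,-25,0,0,0,0],[0,-5,-25,0,0,0,0],[0,0,-25,0,0,0,0],[0,0,-20,0,0,0,0],[0,0,0,0,0,0,0],[0,0,0,0,0,0,0]]'
python3 - <<'E'
from h import *
need(cab(-.308,0.002,.053),CY,0)
im=viewer.grab_frame('wrist');cv2.imwrite('pics/w20.png',cv2.cvtColor(im,cv2.COLOR_RGB2BGR))
im=viewer.grab_frame('top'); cv2.imwrite('pics/t20.png',cv2.resize(cv2.cvtColor(im,cv2.COLOR_RGB2BGR)[150:260,230:370],None,fx=5,fy=5,interpolation=cv2.INTER_CUBIC))
E
```

```text
time: 29.67
eef_pos: [0.4026, 0.0369, 0.168]
tool_rot: [-0.026, 0.702, 0.02, 0.711]
wrist_force: [0.1, 1.0, 0.7]
opening: 0.0131
t 29.67 pos [0.4026 0.0369 0.168 ] open 0.0131 F [0.1 1.  0.7]
 tool axes x [ 0.014 -0.009 -1.   ] y [-0.065  0.998 -0.01 ] z [0.998 0.065 0.013]
 now-frame mm [114.8   2.1  -9.9]  after-turn mm [115.    0.9  -8.4]  rotvec [0.001 0.013 0.01 ] q [ 0.59  0.32 -0.98  2.13  0.38  0.85  1.02]
```

View pics/t20.png

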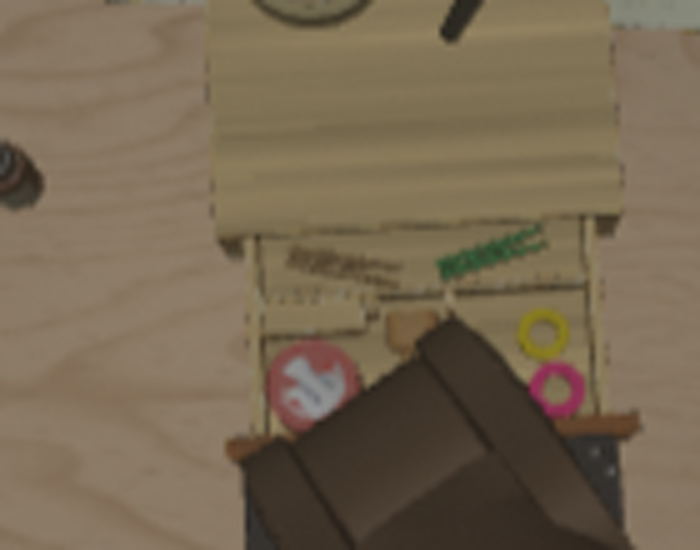

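View pics/w20.png

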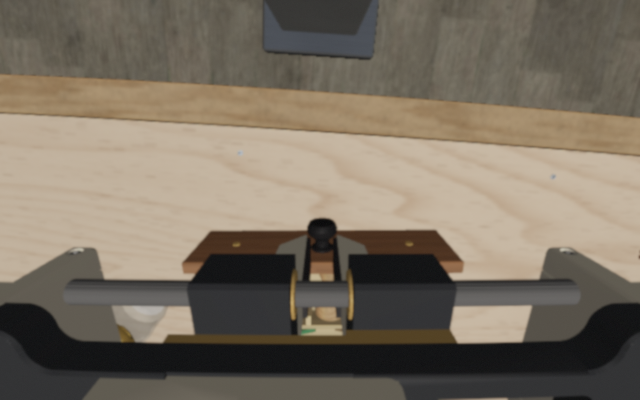

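```bash
python3 -m handwheel '[[0,2,-13,0,0.01,0.01,0],[0,0,0,0,0,0,0],[35,0,0,0,0,0,0],[35,0,0,0,0,0,0],[35,0,0,0,0,0,0],[10,0,0,0,0,0,0],[0,0,0,0,0,0,0],[0,0,0,0,0,0,0]]'
python3 - <<'E'
from h import *
print('pot',tocab(onz('top',230+314/5,150+386/5,.065)))
need(cab(-.308,0.002,.053),CY,0)
E
```

```text
time: 30.43
eef_pos: [0.3913, 0.0392, 0.0528]
tool_rot: [-0.023, 0.706, 0.024, 0.707]
wrist_force: [0.6, 0.4, 0.8]
opening: 0.0003
pot [-0.21192654  0.06827035]
t 30.43 pos [0.3913 0.0392 0.0528] open 0.0003 F [0.6 0.4 0.8]
 tool axes x [ 0.002  0.002 -1.   ] y [-0.066  0.998  0.002] z [0.998 0.066 0.002]
 now-frame mm [-0.2 -2.1  2.8]  after-turn mm [-0.2 -2.1  2.8]  rotvec [ 0.001  0.002 -0.002] q [ 0.38  0.5  -0.78  2.28  0.65  0.59  0.74]
```

```bash
python3 -m handwheel '[[0,-2,8,0,0,0,0],[0,0,10,0,0,0,0],[0,0,14,0,0,0,0],[0,0,15,0,0,0,0],[0,0,15,0,0,0,0],[0,0,15,0,0,0,0],[0,0,15,0,0,0,0],[0,0,15,0,0,0,0]]'
python3 - <<'E'
from h import *
need(cab(-.1695,0.002,.053),CY,0)
E
```

```text
time: 31.1
eef_pos: [0.4996, 0.0434, 0.0544]
tool_rot: [-0.022, 0.705, 0.023, 0.708]
wrist_force: [-3.2, 2.0, -0.7]
opening: 0.0003
t 31.1 pos [0.4996 0.0434 0.0544] open 0.0003 F [-3.2  2.  -0.7]
 tool axes x [ 0.004  0.002 -1.   ] y [-0.064  0.998  0.001] z [0.998 0.064 0.004]
 now-frame mm [ 1.5  0.8 32.9]  after-turn mm [ 1.4  0.7 32.9]  rotvec [-0.001  0.004 -0.001] q [ 0.36  0.62 -0.76  2.03  0.64  0.74  0.83]
```

```bash
python3 -m handwheel '[[0,0,10,0,0,0,0],[0,0,8,0,0,0,0],[0,0,6,0,0,0,0],[0,0,4,0,0,0,0],[0,0,2,0,0,0,0],[0,0,0,0,0,0,0]]'; python3 -m handwheel '[[0,0,2,0,0,0,0],[0,0,0,0,0,0,0]]';python3 -m handwheel '[[0,0,2,0,0,0,0],[0,0,0,0,0,0,0]]'
python3 - <<'E'
from h import *
need(cab(-.1695,0.002,.053),CY,0)
E
```

```text
time: 31.6
eef_pos: [0.5281, 0.0452, 0.0536]
tool_rot: [-0.022, 0.706, 0.023, 0.708]
wrist_force: [0.8, 0.4, -1.4]
opening: 0.0006
time: 31.77
eef_pos: [0.5296, 0.0453, 0.0534]
tool_rot: [-0.023, 0.706, 0.023, 0.708]
wrist_force: [0.2, 0.1, -0.0]
opening: 0.0005
time: 31.93
eef_pos: [0.5318, 0.0455, 0.0534]
tool_rot: [-0.023, 0.706, 0.023, 0.708]
wrist_force: [-1.2, -0.3, 0.7]
opening: 0.0004
t 31.93 pos [0.5318 0.0455 0.0534] open 0.0004 F [-1.2 -0.3  0.7]
 tool axes x [ 0.002  0.001 -1.   ] y [-0.065  0.998  0.001] z [0.998 0.065 0.003]
 now-frame mm [0.4 0.7 0.7]  after-turn mm [0.4 0.7 0.7]  rotvec [ 0.     0.003 -0.001] q [ 0.35  0.66 -0.75  1.95  0.64  0.78  0.86]
```

```bash
python3 -m handwheel '[[0,0,2,0,0,0,0],[0,0,0,0,0,0,0]]'; python3 -m handwheel '[[0,0,2,0,0,0,0],[0,0,0,0,0,0,0]]';python3 -m handwheel '[[0,0,2,0,0,0,0],[0,0,0,0,0,0,0]]'
python3 - <<'E'
from h import *
im=viewer.grab_frame('wrist');cv2.imwrite('pics/w21.png',cv2.cvtColor(im,cv2.COLOR_RGB2BGR))
im=viewer.grab_frame('top'); cv2.imwrite('pics/t21.png',cv2.resize(cv2.cvtColor(im,cv2.COLOR_RGB2BGR)[150:260,230:370],None,fx=5,fy=5,interpolation=cv2.INTER_CUBIC))
E
```

```text
time: 32.1
eef_pos: [0.5336, 0.0456, 0.0534]
tool_rot: [-0.023, 0.706, 0.023, 0.707]
wrist_force: [-1.3, -0.0, 1.3]
opening: 0.0006
time: 32.27
eef_pos: [0.5338, 0.0456, 0.0531]
tool_rot: [-0.023, 0.707, 0.023, 0.706]
wrist_force: [-9.2, -0.6, 5.9]
opening: 0.0005
time: 32.43
eef_pos: [0.5339, 0.0456, 0.0528]
tool_rot: [-0.023, 0.708, 0.023, 0.705]
wrist_force: [-15.6, -0.4, 10.1]
opening: 0.0004
```

View pics/t21.png

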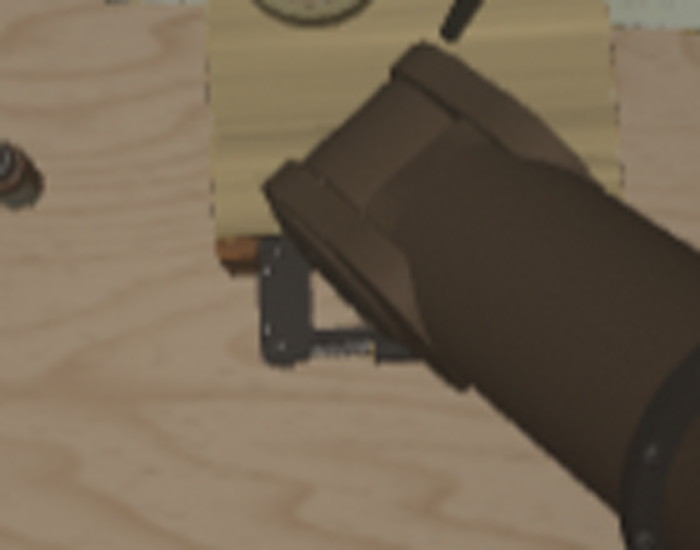

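```bash
python3 -m handwheel '[[0,0,-12,0,0,0,0],[0,0,-25,0,0,0,0],[0,0,-25,0,0,0,0],[-20,0,-25,0,0,0,0],[-40,0,-10,0,0,0,0],[-40,-30,0,0,0,0,0],[-30,-35,0,0,0,0,0],[0,-35,0,0,0,0,0]]'; python3 -m handwheel '[[0,-35,0,0,0,0,0],[0,-35,0,0,0,0,0],[0,-35,0,0,0,0,0],[0,-35,0,0,0,0,0],[0,0,0,0,0,0,0],[0,0,0,0,0,0,0]]'
python3 - <<'E'
from h import *
im=viewer.grab_frame('top'); cv2.imwrite('pics/t22.png',cv2.cvtColor(im,cv2.COLOR_RGB2BGR)); cv2.imwrite('pics/t22c.png',cv2.resize(cv2.cvtColor(im,cv2.COLOR_RGB2BGR)[110:260,180:480],None,fx=2.6,fy=2.6,interpolation=cv2.INTER_CUBIC))
im=viewer.grab_frame('scene'); cv2.imwrite('pics/s22.png',cv2.cvtColor(im,cv2.COLOR_RGB2BGR))
E
```

```text
time: 33.2
eef_pos: [0.4497, -0.0512, 0.1788]
tool_rot: [-0.024, 0.703, 0.024, 0.711]
wrist_force: [2.7, 0.2, -0.9]
opening: 0.0002
time: 33.7
eef_pos: [0.4557, -0.1939, 0.1733]
tool_rot: [-0.021, 0.706, 0.021, 0.708]
wrist_force: [0.1, 0.5, 0.4]
opening: 0.0003
```

View pics/t22c.png

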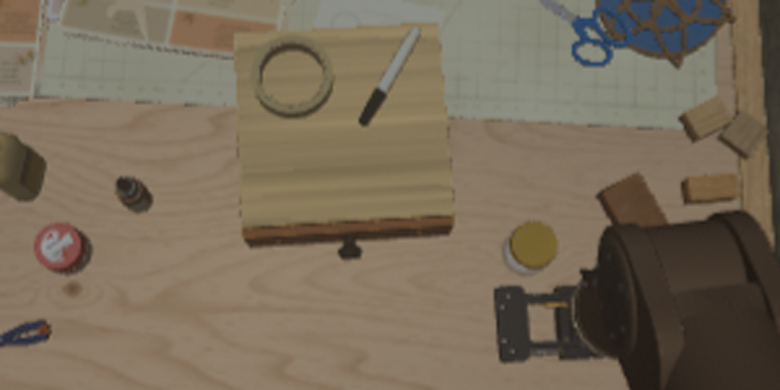

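View pics/s22.png

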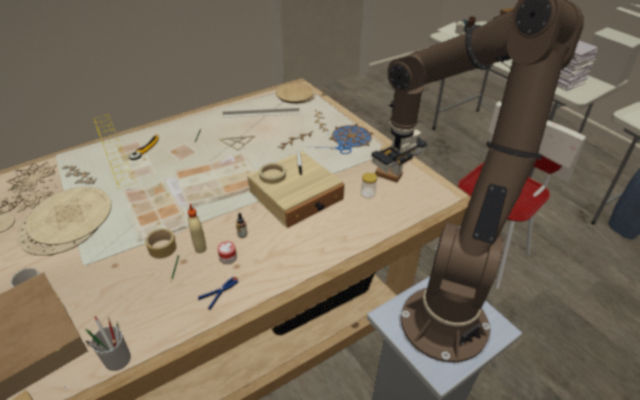

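Run:
```python
import cv2,numpy as np
a=cv2.imread('pics/top0.png',0).astype(np.float32);b=cv2.imread('pics/t22.png',0).astype(np.float32)
for r in [(270,198,350,212),(300,198,328,214)]:
    x0,y0,x1,y1=r; print(cv2.phaseCorrelate(a[y0:y1,x0:x1],b[y0:y1,x0:x1]), np.abs(a-b)[y0:y1,x0:x1].mean(), np.abs(a-b)[y0:y1,x0:x1].max())
from workcell import robot
robot.sign_off()
```

```text
((0.007044007895395055, 0.49208508215798474), 0.9980494085947672) 6.5946426 10.0
((-0.0032215916809565925, -0.013094215326265868), 0.9908842951059341) 6.381696 9.0
the job is handed in; nothing more can be done
```

I carried out every step and handed the job in at about 34 s. No verdict is reported.

**What I did**
- **Jar:** it was the thing in the way. I set it upright at about (0.56, -0.17), clear of the drawer's path.
- **Drawer:** I pulled it right out by the knob.
- **Wax pot:** I took the one nearest the robot, 0.57 m from the base against 0.68 m for its look-alike, and stood it in the nest.
- **Stamp:** I gripped it with the tool tilted, turned it over and laid it in the narrow slot. I then pushed the drawer shut by its knob.

**Last checks**
- **Contents:** with the drawer still open, the pot measured within about 2 mm of the nest centre, and the stamp was seen lying between the stubs.
- **Shut:** the push ran into a hard stop at about 16 N. Afterwards the knob matched its starting picture to 0.01 px. A wider patch of the drawer front read a 0.5 px shift, which I did not follow up. With pixel differences of at most 10 grey levels it looks like a lighting change, not movement.
- **Other things:** the final pictures show the jar standing. The dropper bottle, sanding block, glue bottle, clamp and offcut look unmoved, though I judged these by eye and part of the sanding block was hidden by the arm.

**Contacts and disagreements**
- A finger brushed something in the drawer, probably the filler, at about 16 N while I lowered the stamp. It read about 11 N when it opened beside the pot. The pot was still in place afterwards.
- Position readings from the two cameras differed by 2 to 5 mm inside the drawer, so I centred the stamp by eye between the stubs.

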